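# Hasp and pin the seed chest

## Task

First shut the lid of the wooden seed chest and swing its hasp right over so that it hangs flat on the front, over the staple. Then fetch the red-handled pin from the top tray, lay it to rest handle-up in the sloping stand and let go, take it again from there, and drop it handle-up through the eye of the staple until the handle sits on the eye, so that the hasp is locked. Do not shift any of the other loose things.

Things in the scene. Friction and masses are not known exactly. Their poses are not given: they have to be found in the camera images.
- chest: Fixed wooden chest, 240 (its x) x 160 (its y) x 120 mm high without lid; origin at the centre of its underside. Its latch face looks along its own -y; the lid is hinged along the top of the opposite (+y) side.
- chest_lid (a joint): Lid angle in rad: 0 = shut, grows as the front edge rises; starts ajar. Lid 246 x 160 x 12 mm, its top at 132 mm when shut. The hinge is stiff: the lid stays where it is left; pressing down near the front edge with a few newtons shuts it.
- lid_edge (a point): Middle of the lid's top front edge; it rises with the lid, turns with it (x along the edge). The steel hasp occupies only the 58 mm about this middle, so press the lid 70 to 90 mm to either side of it, some 20 mm in from the edge.
- hasp_hinge (a point): Middle of the hasp's hinge line, which runs along the chest's x, 4 mm in front of the lid's front edge and 4 mm above its top; moves with the lid.
- hasp (a joint): Hasp angle, rad: 0 = hanging flat on the chest's front, pi/2 = straight out, pi = straight up, more = leaning back over the lid (starts at 3.4 to 4.2). Dark steel plate 58 wide x 90 long x 4 mm with a 40 x 26 mm slot for the staple. Stiff hinge: stays where left, about 1 N at its end moves it. Push it over from behind, press it home above the staple; then its outer face is 6 mm off the chest.
- staple_eye (a point): Centre of the top surface of the eye in the brass staple, a 6 mm thick level tongue 34 mm wide that sticks out 40 mm from the chest's face. The eye is an upright 18 x 18 mm square hole through it, its centre 25 mm in front of the face, its top 89 mm above the table and 47 mm below the hasp's hinge line.
- tray: Fixed three-tier black stacking tray 270 (its x) x 200 (its y) mm, 180 mm high; origin at the centre of its underside. The open top tier has its floor at 142 mm and 4 mm walls to 180 mm; the pin and two small things lie in it.
- pin_shank (a point): Retaining pin, 96 mm long, 70 g (balances 42 mm from the foot): steel shank 12 mm thick and 66 mm long with a tapered foot, and a flat red handle 30 long x 32 wide x 12 mm thick, centred on the shank's axis. This point lies on the axis, 31 mm from the foot. Axes: x from foot to handle, y across the handle's width, z normal to the flat handle (up as it lies at first).
- pin_shoulder (a point): Point on the pin's axis where shank and handle meet (66 mm from the foot); the handle's underside. Same axes.
- pin_handle (a point): Centre of the pin's red handle, 15 mm from the shoulder. Same axes.
- pin: The same pin; origin 48 mm from the foot, 6 mm below the axis. Same axes.
- stand: Fixed wooden stand, base 120 (its x) x 70 x 12 mm; origin at the centre of its underside. Two open V cradles hold the pin's shank at 45 degrees, foot down at a stop and handle up towards the stand's +x. Cradles 2 to 12 mm and 50 to 60 mm above the foot stop (along the slope), 31 mm wide at the mouth; between them there is room for fingers, 10 mm deep below the shank's underside.
- stand_rest (a point): Where the pin's shank point (31 mm from the foot) lies when the pin rests in the stand; 50 mm above the table. Axes as the stand's.
- white_pot_mid (a point): White ceramic pot, 90 mm wide, 85 mm high; its middle. Leave it alone.
- white_pot: The same pot; centre of its underside.
- saucer: Terracotta saucer 70 mm wide, 16 mm high; centre of its underside. Leave it alone.
- seed_jar: Amber jar 56 mm wide, 80 mm high; centre of its underside. Leave it alone.
- tin: Small tin in the top tray, 34 mm wide, 30 mm high; centre of its underside. Leave it alone.
- labels: White bar of plant labels in the top tray, 110 (x) x 12 x 12 mm; centre of its underside. Leave it alone.
- trowel: Trowel, 310 mm long along its x, 60 wide, 26 high, wooden handle to its -x. Leave it alone.
- dibber: Wooden dibber, 190 mm long along its x, 22 wide, 20 high. Leave it alone.
Things that resemble listed ones, but are neither listed nor needed, are in the scene too. Leave any green or white look-alike of the pin alone. Of the things that look like the stand, the larger one is meant.

How it is judged:
On the way, in this order (a step that is already met when the one before it is completed fails the run):
1. the lid is shut and the hasp hangs flat over the staple (value of joint chest_lid below 0.03 rad and value of joint hasp below 0.12 rad), for 0.2 s.
2. with the chest so closed, the pin rests handle-up in the sloping stand, let go (all of step 1 and contact force between pin and the fingers below 0.1 N and linear speed of pin below 0.03 m/s and distance between pin_shank and stand_rest below 0.025 m and angle between pin_shank's own x axis and vertical between 0.6 and 0.97 rad), for 0.2 s.
At the end, for the whole second after the job is handed in: Lid shut (below 0.03 rad), hasp hanging flat (below 0.12 rad); pin through the eye, handle up within 0.25 rad of upright, its shoulder within 10 mm of the eye's centre and between 4 mm below and 6 mm above its top; pin let go and at rest (all of step 1 and contact force between pin and the fingers below 0.1 N and linear speed of pin below 0.03 m/s and horizontal distance between pin_shoulder and staple_eye below 0.01 m and z of pin_shoulder in the frame of staple_eye between -0.004 and 0.006 m and angle between pin_shoulder's own x axis and vertical below 0.25 rad); the robot touches nothing.
It fails at once if the white pot or the saucer is shifted by more than 30 mm (distance of any of white_pot, saucer from where it was at the start of the episode above 0.03 m).
It fails at once if the jar is shifted by more than 30 mm (distance of seed_jar from where it was at the start of the episode above 0.03 m).
It fails at once if the tin or the label bar in the tray is shifted by more than 30 mm (distance of any of tin, labels from where it was at the start of the episode above 0.03 m).
It fails at once if the trowel or the dibber is shifted by more than 30 mm (distance of any of trowel, dibber from where it was at the start of the episode above 0.03 m).
It also fails if it takes over 72 s, if anything falls off the work surface, if the arm or the gripper's body presses on something with over 40 N, if the wrist force passes 120 N, or if a joint passes its speed limit or range.

## Robot

A 6-joint arm with a two-finger parallel gripper is mounted at the origin on the work surface. World frame = base frame: x ahead of the robot, y to its left, z up, the work surface at z = 0. Lengths are in m, angles in rad, forces in N, time in s.
With the tool pointing down it reaches from about 0.35 to 0.775 m from the base axis. Payload 7.3 kg.
Tool frame: the origin (TCP) lies on the front face of the gripper's body, between the roots of the fingers; the fingertips stand 66 mm ahead of it and the grasp point (between the pads) lies 47 mm ahead of it; z points along the fingers, y is the direction in which the jaws open and shut (so a half turn about z gives the same grasp; the last joint's range is limited). The gripper opens to 92 mm and grips with 3 to 60 N. Pads are 19 mm wide; open, the fingers measure 130 mm over their backs; the gripper's body (75 mm by 190 mm) begins 47 mm behind the grasp point.
Start: joints at [1.204, 0.342, 1.524, -0, 1.275, -0.146], TCP at [0.115, 0.512, 0.292] pointing down, gripper open.
Joint ranges: [-2.53, 2.53], [-0.77, 2.02], [0.04, 2.7], [-1, 4.14], [0.28, 2.66], [-3.11, 3.11]. Speed limits (rad/s): [2.57, 2.57, 3.14, 3.14, 3.14, 3.14].

## Interface

Orientations are given as [roll, pitch, yaw] about the fixed x, y, z axes, in that order (R = Rz(yaw) Ry(pitch) Rx(roll)).
In Python, from cell import observe, read_camera, hand_in, search_frame, tip_of gives the robot as it stands. The module is installed in compiled form; this text tells all that it offers.
- The arm moves only by the tool apply_moves, never from a script. Its argument "motion" is a list of rows, each an object with "offset": the shift along the tool's x, y, z in mm, a list of three; "rotation": the turn, a rotation vector about the tool's x, y, z in rad, a list of three. In form: [{"offset": [x, y, z], "rotation": [rx, ry, rz]}, ...]. A call has 1 to 12 rows; each row shifts and turns the pose as measured when the row begins, along the tool's axes as they then stand; what a row does not reach is not made up. A row lasts 1/12 s, in which the tool goes at most 41.7 mm and 7.16 degrees, less where a joint would pass 70% of its speed; a pose out of reach is approached as far as the arm can. A call with a gripper value outside its range is refused whole. "grip" is the closure, from 0 (fully open) to 1 (shut), set as the call begins (left out, the last holds). The fingers move at their own pace and stop on an object; "grip_force" is the grip in N (left out, the last holds). Time passes only in rows, so rows that do not move let the fingers close. It gives the time, the measured TCP pose, the force and the opening at its end, in the units of the state.
- observe(): the state, without advancing time (a new reading comes with each control period).
- read_camera(name): name is "side" or "top"; returns a dict with "img" (384x512x3 uint8, red, green, blue), "camera_matrix" (3x3 intrinsics, pixels), "R" (3x3) and "t" (3): a world point X has camera coordinates R X + t. Camera axes: x right, y down, z forward; pixel columns grow to the right and rows downward; lengths in m; the calibration is good to about 2 mm. A picture is of the moment at which its call begins. There is no depth.
- hand_in(): hands the job in, once; it reports no verdict.
Trained networks look in a picture, given as the dict that the camera call returned (one of the last four; its "shot" number tells which), for a name from the list of things; names that differ only in an ending like _2 or _b are one class to them, and where a whole thing is asked for, a point or a joint stands for the part that bears it (a point fixed in the world has none). Each returns a list of dicts, best first, with "score" (0 to 1); they miss things now and then, are a little off and sometimes report something else, mostly with a low value. They report only what shows in the picture. A call takes as long as a camera call. They do not tell look-alikes from the thing itself.
- search_frame(query, picture): "location" ([x, y, z] in m, in world coordinates, good to about 4 mm: the middle of the surface that is visible of it).
- tip_of(query, picture): "location" ([x, y, z] in m, in world coordinates, good to about 4 mm: a listed point, or the origin of a listed thing).
The state is a dict: "time": time; "qpos": joint angles; "qvel": joint speeds; "joint_efforts": joint torques, N m; "tool_pos": TCP position; "tool_rot": TCP orientation; "contact_force": force on the tool from outside, world axes, zero at the start; "torque": the same for the moment, N m; "opening": finger opening in m.
Only numpy, scipy, OpenCV 4.12 (cv2) and the standard library are available. Lean on these libraries where they do the work, as an engineer would, in place of code of your own. Each camera call takes 0.05 s, during which the arm holds its last target.

## Working session

There is one attempt and no reset: what is moved stays moved. The work goes in short steps, Python scripts to look and compute and a tool call to move; the robot and the scene stay as the last step left them, time stands still between calls to the robot, and variables do not carry over. Pictures are saved under pics/ and viewed, and the job is handed in when it is done.

Besides the shell and the picture viewer there is one more tool, called after "Emit:" as name(argument=value, ...), one argument or row to a line, values as JSON. apply_moves: Moves the arm, as the interface text tells. Its arguments: {"type":"object","properties":{"motion":{"type":"array"},"grip":{"type":"number"},"grip_force":{"type":"number"}},"required":["motion"]}

```bash
mkdir -p pics; cat > h.py <<'E'
import numpy as np, cv2
from cell import *
from scipy.spatial.transform import Rotation as Rn
def save(p,n,crop=None,s=1.5):
    im=p["img"][:,:,::-1]
    if crop: x0,y0,x1,y1=crop; im=im[y0:y1,x0:x1]
    cv2.imwrite("pics/"+n,cv2.resize(np.ascontiguousarray(im),None,fx=s,fy=s,interpolation=cv2.INTER_CUBIC))
def proj(p,X):
    c=p["R"]@np.array(X)+p["t"]; u=p["camera_matrix"]@c; return u[:2]/u[2]
def ray(p,uv,z):
    d=p["R"].T@np.linalg.inv(p["camera_matrix"])@np.array([uv[0],uv[1],1.]); o=-p["R"].T@p["t"]
    return o+d*(z-o[2])/d[2]
E
python3 - <<'E'
from h import *
for n in("top","side"):
    p=read_camera(n); save(p,n+"0.png"); print(n,(-p["R"].T@p["t"]).round(3))
    for q in "chest lid_edge hasp_hinge staple_eye tray pin pin_shank pin_handle stand stand_rest white_pot saucer seed_jar tin labels trowel dibber".split():
        print(q,[(np.round(d["location"],3).tolist(),round(d["score"],2),proj(p,d["location"]).round().tolist()) for d in tip_of(q,p)][:4])
print(observe())
E
```

```text
top [ 0.262 -0.     1.307]
chest [([0.477, 0.276, -0.0], 0.97, [171.0, 203.0])]
lid_edge [([0.48, 0.21, 0.19], 0.82, [180.0, 191.0])]
hasp_hinge [([0.484, 0.2, 0.198], 0.63, [183.0, 190.0])]
staple_eye [([0.487, 0.163, 0.092], 0.82, [201.0, 195.0])]
tray [([0.506, -0.313, 0.001], 0.89, [343.0, 196.0]), ([0.484, 0.203, 0.194], 0.35, [183.0, 190.0]), ([0.747, 0.111, -0.006], 0.23, [221.0, 129.0])]
pin [([0.481, -0.539, 0.002], 0.67, [409.0, 203.0]), ([0.348, -0.524, 0.002], 0.58, [407.0, 242.0]), ([0.5, -0.278, 0.141], 0.51, [342.0, 189.0]), ([0.481, 0.206, 0.195], 0.21, [182.0, 191.0])]
pin_shank [([0.481, -0.552, 0.003], 0.69, [413.0, 203.0]), ([0.505, -0.311, 0.002], 0.54, [342.0, 196.0]), ([0.511, -0.287, 0.144], 0.5, [345.0, 186.0]), ([0.36, -0.517, 0.008], 0.5, [406.0, 239.0])]
pin_handle [([0.311, -0.528, 0.003], 0.68, [410.0, 253.0]), ([0.477, -0.248, 0.146], 0.64, [333.0, 196.0]), ([0.749, 0.115, 0.001], 0.56, [220.0, 128.0]), ([0.495, -0.5, 0.003], 0.42, [398.0, 199.0])]
stand [([0.341, 0.084, -0.002], 0.84, [227.0, 243.0]), ([0.476, -0.044, 0.001], 0.57, [265.0, 204.0]), ([0
[... 2563 characters left out ...]
76, 0.287, -0.003], 0.44, [181.0, 184.0])]
{'time': 1.8, 'qpos': array([ 1.20400918e+00,  3.41983498e-01,  1.52407028e+00,  3.42586865e-06,
        1.27541936e+00, -1.46008220e-01]), 'qvel': array([ 0.00043224,  0.00056674, -0.00076485, -0.00162395,  0.00037154,
        0.00084057]), 'joint_efforts': array([ 2.59347516e-04, -4.31130481e+01, -2.44475144e+01,  7.18385540e-02,
        4.82693198e-02,  1.90438095e-05]), 'tool_pos': array([0.11495818, 0.51227887, 0.29225947]), 'tool_rot': array([3.14147394e+00, 1.41450378e-05, 2.92081273e+00]), 'contact_force': array([-0.37126707,  0.31003562,  0.65849345]), 'torque': array([-0.02554366,  0.00268197,  0.00176629]), 'opening': 0.09153017455138772}
```

View images.

View pics/top0.png

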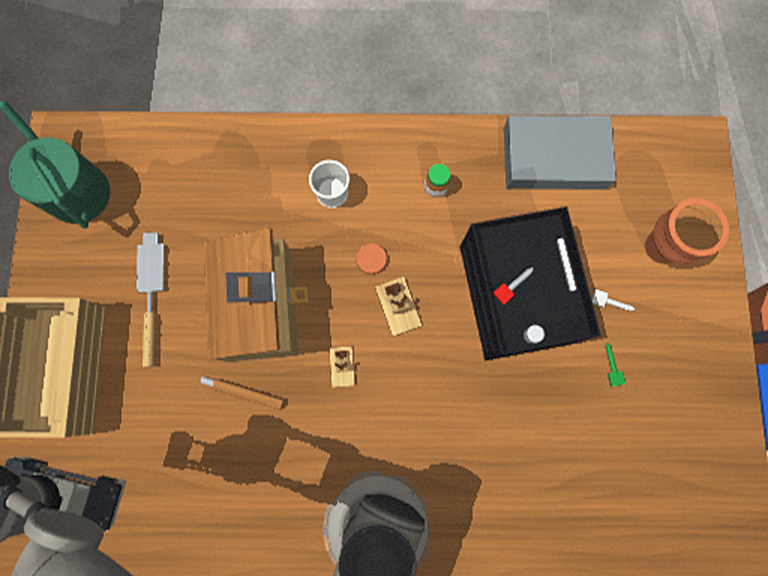

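View pics/side0.png

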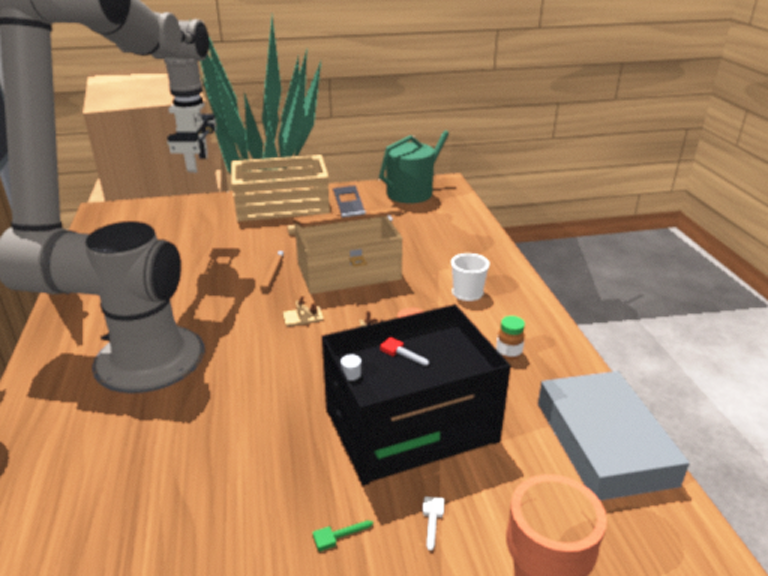

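```bash
python3 - <<'E'
import cv2,numpy as np
t=cv2.imread("pics/top0.png");s=cv2.imread("pics/side0.png")
def c(im,x0,y0,x1,y1,w,h): return cv2.resize(im[y0:y1,x0:x1],(w,h),interpolation=cv2.INTER_CUBIC)
a=np.hstack([c(t,480,240,600,350,400,300),c(s,310,310,470,430,400,300)])
b=np.hstack([c(t,210,240,350,345,400,300),c(s,280,170,420,275,400,300)])
cv2.imwrite("pics/crop0.png",np.vstack([a,b]))
a=np.hstack([c(t,310,260,430,380,400,300),c(s,280,270,440,390,400,300)])
cv2.imwrite("pics/crop1.png",a)
E
```

```text
(no output)
```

View pics/crop0.png

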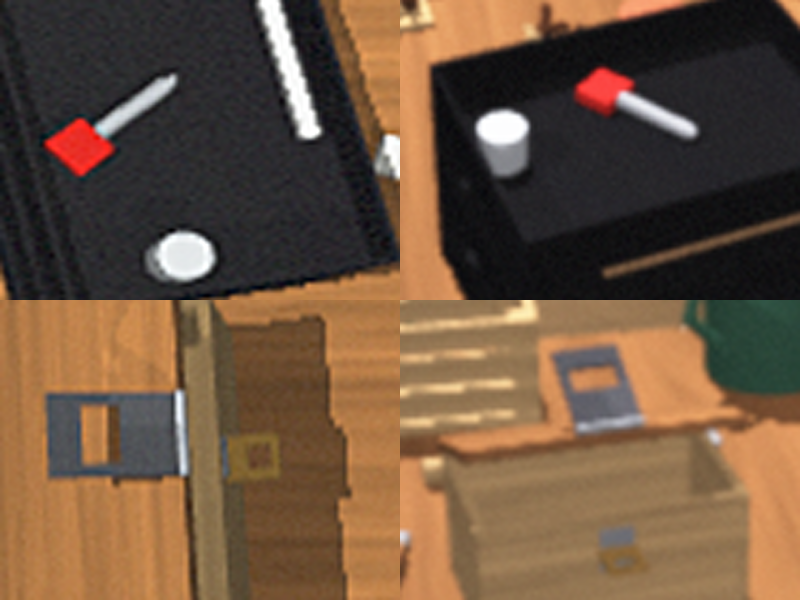

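View pics/crop1.png

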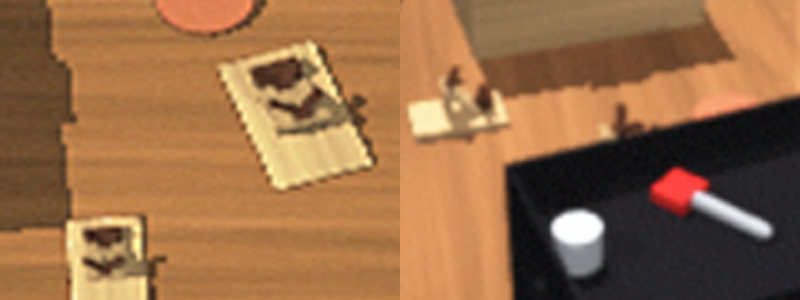

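```bash
cat >> h.py <<'E'
import pickle
def load(n): return pickle.load(open(n+".pkl","rb"))
def snap(n,f):
    p=read_camera(n); pickle.dump(p,open(f+".pkl","wb")); return p
def mid(p1,u1,p2,u2):
    A=[];b=[]
    for p,u in((p1,u1),(p2,u2)):
        P=p["camera_matrix"]@np.c_[p["R"],p["t"]]
        for k in(0,1): r=u[k]*P[2]-P[k]; A.append(r[:3]);b.append(-r[3])
    x,res,_,_=np.linalg.lstsq(np.array(A),np.array(b),rcond=None); return x
E
python3 - <<'E'
from h import *
t=snap("top","t0"); s=snap("side","s0")
save(t,"a1.png",(130,140,230,245),6); save(t,"a2.png",(240,175,300,230),10); save(t,"a3.png",(325,170,375,205),14)
save(s,"a4.png",(190,120,275,215),6)
# red centroid
for p in(t,s):
    im=p["img"].astype(int); m=((im[:,:,0]>150)&(im[:,:,1]<60)&(im[:,:,2]<60)); ys,xs=np.nonzero(m); k=(xs>240)&(xs<360)&(ys>170)&(ys<250); print(xs[k].mean(),ys[k].mean(),k.sum())
E
```

```text
335.51428571428573 195.42857142857142 105
259.4761904761905 230.42857142857142 42
```

View pics/a1.png

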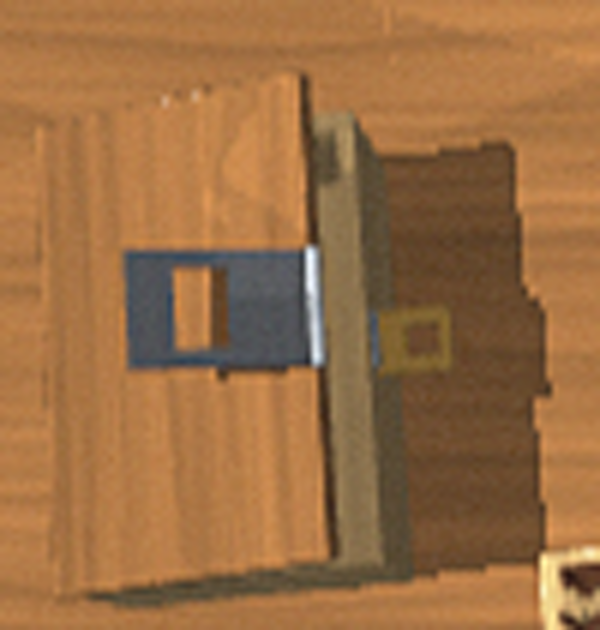

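View pics/a2.png

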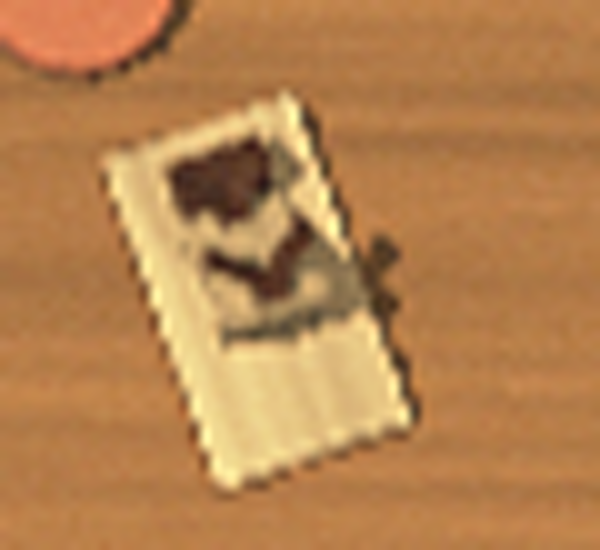

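View pics/a3.png

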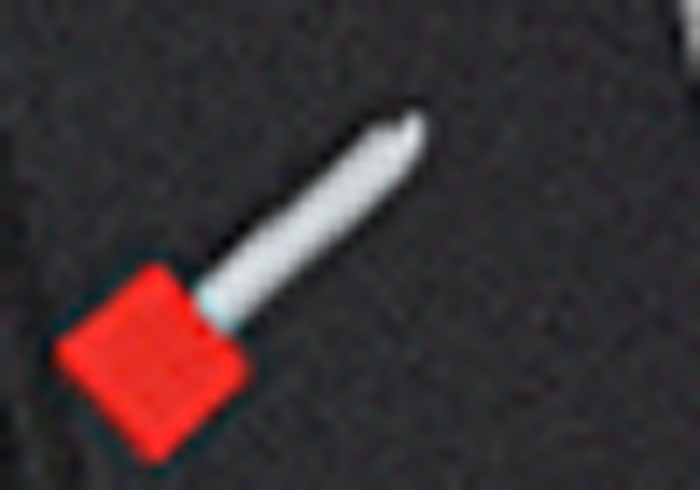

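View pics/a4.png

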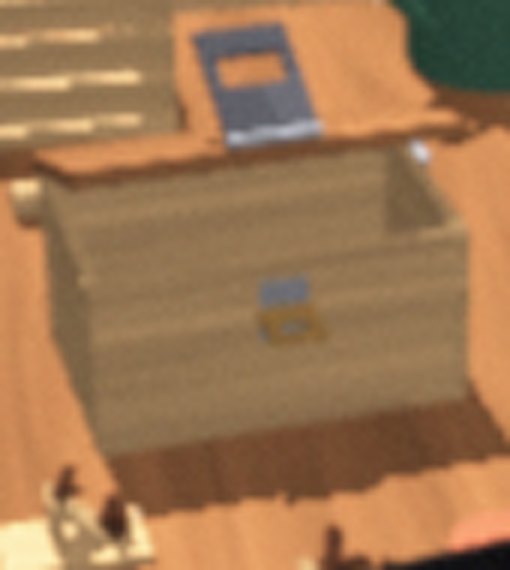

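```bash
python3 - <<'E'
from h import *
t=load("t0");s=load("s0")
A=lambda u,v:(130+u/6-.4,140+v/6-.4)
def yaw(a,b): d=b-a; return np.degrees(np.arctan2(d[1],d[0])),np.linalg.norm(d[:2])
e1=ray(t,A(352,113),.12);e2=ray(t,A(382,568),.12);print("front",e1,e2,yaw(e2,e1))
e1=ray(t,A(300,75),.19);e2=ray(t,A(333,557),.19);print("lid",e1,e2,(e1+e2)/2,yaw(e2,e1))
B=lambda u,v:(240+u/10-.45,175+v/10-.45)
c=[ray(t,B(*q),.012) for q in((105,158),(287,93),(412,428),(225,488))]
print("stand",np.mean(c,0),yaw(c[3],c[0]),yaw(c[2],c[1]),yaw(c[1],c[0]),yaw(c[2],c[3]))
C=lambda u,v:(325+u/14-.46,170+v/14-.46)
f=ray(t,C(418,122),.148);h=np.mean([ray(t,C(*q),.154) for q in((155,262),(250,370),(155,467),(55,350))],0)
sh=ray(t,C(215,315),.15)
print("pin",f,h,yaw(f,h),sh,yaw(f,sh))
D=lambda u,v:(190+u/6-.4,120+v/6-.4)
end=mid(t,A(128.5,308),s,D(239,29)); hg=mid(t,A(315,307),s,D(275,135)); print("hasp end",end,"hinge",hg, end-hg,np.linalg.norm(end-hg))
st=mid(t,A(424,340),s,D(293,327));print("eye",st)
# tray corner
for q in((467,225),(567,208),(600,335),(487,358)): print("tray",ray(t,(q[0]/1.5,q[1]/1.5),.18).round(3))
E
```

```text
front [0.60088308 0.203094   0.12      ] [0.36064866 0.17861711 0.12      ] (np.float64(5.817648895154173), np.float64(0.2414781489834752))
lid [0.60040876 0.21782229 0.19      ] [0.35997446 0.1917491  0.19      ] [0.48019161 0.2047857  0.19      ] (np.float64(6.18908622789346), np.float64(0.2418438898779937))
stand [ 0.47483028 -0.04534242  0.012     ] (np.float64(20.04248191782565), np.float64(0.12004831837263863)) (np.float64(19.997754194656864), np.float64(0.12265038064826775)) (np.float64(110.39552969323206), np.float64(0.06638200196165324)) (np.float64(108.14758306410017), np.float64(0.06632126209832921))
pin [ 0.53331256 -0.31549723  0.148     ] [ 0.4780418  -0.25398309  0.154     ] (np.float64(131.93985366027704), np.float64(0.08269731978185263)) [ 0.48932209 -0.26862336  0.15      ] (np.float64(133.1824419682176), np.float64(0.06428314033233522))
hasp end [0.47320914 0.28586557 0.23052097] hinge [0.48131753 0.20410915 0.19717192] [-0.00810839  0.08175642  0.03334905] 0.08866801588437877
eye [0.48430387 0.16546419 0.08758126]
tray [ 0.613 -0.18   0.18 ]
tray [ 0.651 -0.385  0.18 ]
tray [ 0.391 -0.435  0.18 ]
tray [ 0.345 -0.212  0.18 ]
```

```bash
cat >> h.py <<'E'
import math,json
def pose():
    o=observe(); return np.array(o["tool_pos"]),Rn.from_euler("xyz",o["tool_rot"]),o
def plan(targets,n=None,start=None,cap=40,rcap=.12):
    """targets: list of (pos[m], Rotation or None); prints rows"""
    if start is None: p,R,o=pose()
    else: p,R=start
    rows=[]
    for tp,tR in targets:
        tp=np.array(tp,float); tR=tR or R
        while True:
            d=tp-p; rv=(R.inv()*tR).as_rotvec()
            k=max(np.linalg.norm(d)*1000/cap,np.linalg.norm(rv)/rcap)
            if k<.02: break
            m=max(1,math.ceil(k-1e-3)); f=1/m
            off=(R.inv().apply(d*f)*1000).round(0); r=(rv*f).round(2)
            if not off.any() and not r.any(): break
            rows.append({"offset":[int(v) for v in off],"rotation":[float(v) for v in r]})
            p=p+R.apply(off/1000); R=R*Rn.from_rotvec(r)
    for i in range(0,len(rows),12): print(json.dumps(rows[i:i+12]).replace('"',''))
    return p,R
def down(yawdeg): return Rn.from_euler("xyz",[math.pi,0,math.radians(yawdeg)])
E
python3 - <<'E'
from h import *
plan([((.2,.45,.31),down(186)),((.399,.2025,.31),down(186)),])
t=load("t0")
d=np.array([math.cos(math.radians(20)),math.sin(math.radians(20)),0]);r=np.array([.475,-.045,.05])+.021*d
for a in(-31,-24,24,35,50): 
    q=r+a/1000*.7071*(d+[0,0,1]); u=proj(t,q); print(a,q.round(3),((u+.45-[240,175])*10).round())
E
```

```text
[{offset: [-32, -14, -6], rotation: [0.0, 0.0, -0.11]}, {offset: [-31, -18, -6], rotation: [0.0, 0.0, -0.11]}, {offset: [-28, -20, -6], rotation: [0.0, 0.0, -0.11]}, {offset: [-21, -33, 0], rotation: [0.0, 0.0, 0.0]}, {offset: [-21, -34, 0], rotation: [0.0, 0.0, 0.0]}, {offset: [-21, -33, 0], rotation: [0.0, 0.0, 0.0]}, {offset: [-22, -34, 0], rotation: [0.0, 0.0, 0.0]}, {offset: [-21, -33, 0], rotation: [0.0, 0.0, 0.0]}, {offset: [-22, -34, 0], rotation: [0.0, 0.0, 0.0]}, {offset: [-21, -33, 0], rotation: [0.0, 0.0, 0.0]}, {offset: [-11, -17, 0], rotation: [0.0, 0.0, 0.0]}, {offset: [-11, -17, 0], rotation: [0.0, 0.0, 0.0]}]
-31 [ 0.474 -0.045  0.028] [258. 285.]
-24 [ 0.479 -0.044  0.033] [254. 268.]
24 [ 0.511 -0.032  0.067] [222. 155.]
35 [ 0.518 -0.029  0.075] [214. 128.]
50 [ 0.528 -0.026  0.085] [204.  91.]
```

Emit:
apply_moves(
  motion=[
    {"offset": [-32,-14,-6],"rotation": [0,0,-0.11]},
    {"offset": [-31,-18,-6],"rotation": [0,0,-0.11]},
    {"offset": [-28,-20,-6],"rotation": [0,0,-0.11]},
    {"offset": [-21,-33,0],"rotation": [0,0,0]},
    {"offset": [-21,-34,0],"rotation": [0,0,0]},
    {"offset": [-21,-33,0],"rotation": [0,0,0]},
    {"offset": [-22,-34,0],"rotation": [0,0,0]},
    {"offset": [-21,-33,0],"rotation": [0,0,0]},
    {"offset": [-22,-34,0],"rotation": [0,0,0]},
    {"offset": [-21,-33,0],"rotation": [0,0,0]},
    {"offset": [-11,-17,0],"rotation": [0,0,0]},
    {"offset": [-11,-17,0],"rotation": [0,0,0]},
  ],
  grip=1,
  grip_force=20,
)

```text
time: 2.9
tool_pos: [0.4106, 0.1962, 0.3109]
tool_rot: [3.138, 0.004, -3.01]
contact_force: [0.2, -0.1, -1.1]
opening: 0.0164
```

```bash
python3 - <<'E'
from h import *
plan([((.399,.2025,.245),down(186)),((.399,.2025,.197),down(186)),])
E
```

```text
[{offset: [5, 4, 33], rotation: [0.0, 0.0, 0.01]}, {offset: [6, 4, 33], rotation: [0.0, 0.0, 0.02]}, {offset: [0, 0, 24], rotation: [0.0, 0.0, -0.0]}, {offset: [0, -1, 24], rotation: [0.0, 0.0, -0.0]}]
```

Emit:
apply_moves(
  motion=[
    {"offset": [6,5,26],"rotation": [0,0,0.02]},
    {"offset": [5,2,20],"rotation": [0,0,0]},
    {"offset": [0,0,14],"rotation": [0,0,0]},
    {"offset": [0,0,12],"rotation": [0,0,0]},
    {"offset": [0,0,12],"rotation": [0,0,0]},
    {"offset": [0,0,12],"rotation": [0,0,0]},
    {"offset": [0,0,10],"rotation": [0,0,0]},
  ],
)

```text
time: 3.48
tool_pos: [0.4059, 0.1967, 0.2047]
tool_rot: [3.14, 0.017, -3.041]
contact_force: [0.5, -1.2, 1.8]
opening: 0.0005
```

Emit:
apply_moves(
  motion=[
    {"offset": [0,0,5],"rotation": [0,0,0]},
    {"offset": [0,0,4],"rotation": [0,0,0]},
    {"offset": [0,0,3],"rotation": [0,0,0]},
  ],
)

```text
time: 3.73
tool_pos: [0.4059, 0.1964, 0.1973]
tool_rot: [3.141, 0.018, -3.04]
contact_force: [-14.7, -4.5, 45.4]
opening: 0.0004
```

```bash
python3 - <<'E'
from h import *
p,R,o=pose();print(p,o["contact_force"])
t=snap("top","t1");s=snap("side","s1");save(t,"b1.png",(130,140,230,245),4);save(s,"b2.png",(180,90,285,215),4)
a=cv2.imread("pics/b1.png");b=cv2.imread("pics/b2.png");h=420;cv2.imwrite("pics/b3.png",np.hstack([a[:h],b[:h,:]])[:, :800])
E
```

```text
[0.40588974 0.19644581 0.19725334] [-14.65022542  -4.53469953  45.35867044]
```

View pics/b3.png

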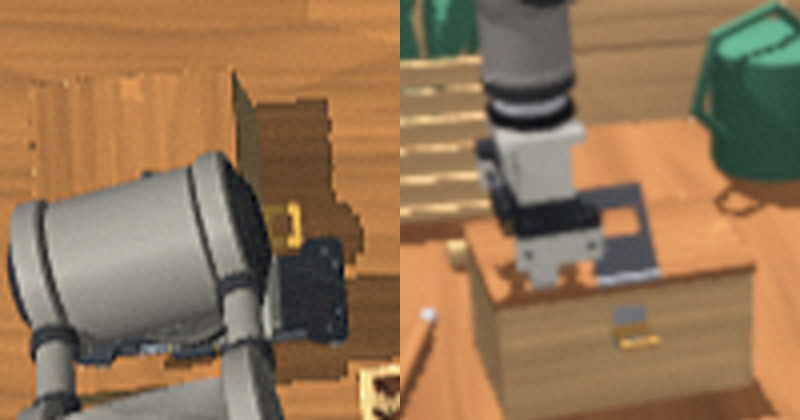

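```bash
cat >> h.py <<'E'
YC=math.radians(6); ex=np.array([math.cos(YC),math.sin(YC),0]); ey=np.array([-math.sin(YC),math.cos(YC),0]); HC=np.array([.4814,.187,.136])
def ch(x,y,z): # mm rel hinge mid horizontally; z world mm
    q=HC+ex*x/1000+ey*y/1000; q[2]=z/1000; return q
E
python3 - <<'E'
from h import *
s=load("s1")
cr=lambda q:((proj(s,q)-[180,90]+.4)*4+[400,0]).round()
print("hinge",cr(ch(29,0,136)),cr(ch(-29,0,136)),"eye",cr(ch(0,-21,89)))
for e in(25,35,43,50): print(e,cr(ch(29,90*math.cos(math.radians(e)),136+90*math.sin(math.radians(e)))))
plan([((.399,.2025,.29),down(186)),(ch(-20,105,290),down(186)),(ch(-20,105,243),down(186))],cap=38)
E
```

```text
hinge [659. 275.] [596. 284.] eye [635. 336.]
25 [634. 199.]
35 [636. 190.]
43 [638. 183.]
50 [640. 179.]
[{offset: [1, 2, -31], rotation: [0.0, 0.01, -0.0]}, {offset: [2, 2, -31], rotation: [0.0, 0.0, -0.0]}, {offset: [2, 3, -31], rotation: [0.0, 0.01, -0.0]}, {offset: [-20, 27, 0], rotation: [0.0, -0.0, -0.0]}, {offset: [-20, 27, 0], rotation: [0.0, -0.0, -0.0]}, {offset: [-20, 27, 0], rotation: [0.0, -0.0, -0.0]}, {offset: [0, 0, 24], rotation: [0.0, -0.0, -0.0]}, {offset: [0, 0, 23], rotation: [0.0, -0.0, -0.0]}]
```

Emit:
apply_moves(
  motion=[
    {"offset": [1,2,-31],"rotation": [0,0,0]},
    {"offset": [2,2,-31],"rotation": [0,0.02,0]},
    {"offset": [2,3,-31],"rotation": [0,0,0]},
    {"offset": [-20,27,0],"rotation": [0,0,0]},
    {"offset": [-20,27,0],"rotation": [0,0,0]},
    {"offset": [-20,27,0],"rotation": [0,0,0]},
    {"offset": [0,20,0],"rotation": [0,0,0]},
    {"offset": [0,0,24],"rotation": [0,0,0]},
    {"offset": [0,0,15],"rotation": [0,0,0]},
  ],
)

```text
time: 4.58
tool_pos: [0.4519, 0.3163, 0.2661]
tool_rot: [3.132, 0.017, -3.042]
contact_force: [-0.8, 0.4, -0.7]
opening: 0.0003
```

```bash
cat >> h.py <<'E'
def inch():
    p,R,o=pose(); d=p-HC; print("chest-frame TCP x,y mm, tip z:",(d@ex*1000).round(1),(d@ey*1000).round(1),((p+R.apply([0,0,.066]))[2]*1000).round(1),"rot",np.round(o["tool_rot"],3),"F",np.round(o["contact_force"],1))
E
python3 - <<'E'
from h import *
inch()
E
```

```text
chest-frame TCP x,y mm, tip z: -15.8 131.7 200.2 rot [ 3.132  0.017 -3.042] F [-0.8  0.4 -0.7]
```

Emit:
apply_moves(
  motion=[
    {"offset": [2,-8,18],"rotation": [0,0,0]},
    {"offset": [1,-10,10],"rotation": [0,0,0]},
    {"offset": [0,-15,0],"rotation": [0,0,0]},
    {"offset": [0,-18,0],"rotation": [0,0,0]},
    {"offset": [0,-18,0],"rotation": [0,0,0]},
    {"offset": [0,-18,0],"rotation": [0,0,0]},
    {"offset": [0,-18,0],"rotation": [0,0,0]},
    {"offset": [0,-18,0],"rotation": [0,0,0]},
  ],
)

```text
time: 5.25
tool_pos: [0.4615, 0.1979, 0.2353]
tool_rot: [3.124, 0.02, -3.033]
contact_force: [-0.2, 1.0, -1.2]
opening: 0.0001
```

```bash
python3 - <<'E'
from h import *
inch()
t=snap("top","t1");s=snap("side","s1");save(t,"c1.png",(130,140,230,245),4);save(s,"c2.png",(180,90,285,215),4)
a=cv2.imread("pics/c1.png");b=cv2.imread("pics/c2.png");h=420;cv2.imwrite("pics/c3.png",np.hstack([a[:h],b[:h,:]])[:, :800])
E
```

```text
chest-frame TCP x,y mm, tip z: -18.6 12.9 169.3 rot [ 3.124  0.02  -3.033] F [-0.2  1.  -1.2]
```

View pics/c3.png

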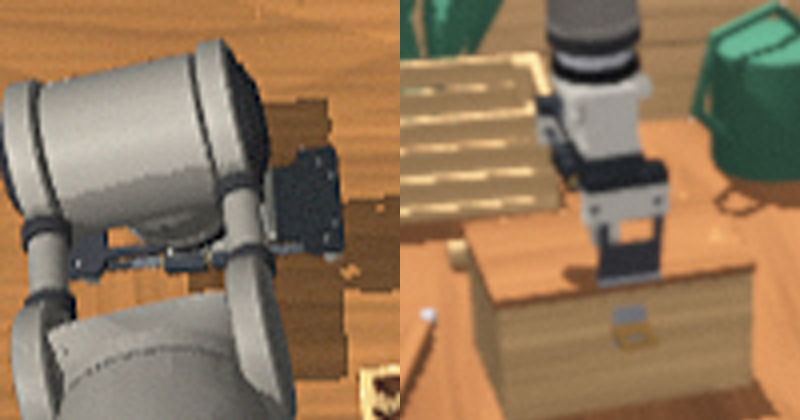

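Emit:
apply_moves(
  motion=[
    {"offset": [0,-18,0],"rotation": [0,0,0]},
    {"offset": [0,-18,0],"rotation": [0,0,0]},
    {"offset": [0,-16,2],"rotation": [0,0,0]},
    {"offset": [0,-6,14],"rotation": [0,0,0]},
    {"offset": [0,0,15],"rotation": [0,0,0]},
    {"offset": [0,0,15],"rotation": [0,0,0]},
    {"offset": [0,0,14],"rotation": [0,0,0]},
  ],
)

```text
time: 5.93
tool_pos: [0.4725, 0.1427, 0.1774]
tool_rot: [3.12, 0.032, -3.038]
contact_force: [0.5, -0.7, 0.6]
opening: 0.0006
```

```bash
python3 - <<'E'
from h import *
inch()
t=snap("top","t1");s=snap("side","s1");save(t,"d1.png",(130,140,230,245),4);save(s,"d2.png",(180,90,285,215),4)
a=cv2.imread("pics/d1.png");b=cv2.imread("pics/d2.png");h=420;cv2.imwrite("pics/d3.png",np.hstack([a[:h],b[:h,:]])[:, :800])
E
```

```text
chest-frame TCP x,y mm, tip z: -13.5 -43.1 111.5 rot [ 3.12   0.032 -3.038] F [ 0.5 -0.7  0.6]
```

View pics/d3.png

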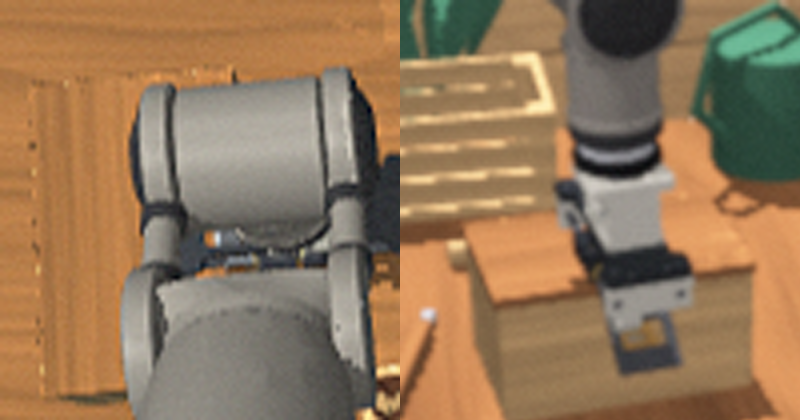

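Emit:
apply_moves(
  motion=[
    {"offset": [0,0,10],"rotation": [0.02,0.02,0]},
    {"offset": [0,2,-24],"rotation": [0,0,0]},
    {"offset": [2,0,-24],"rotation": [0,0,0]},
    {"offset": [0,-30,-2],"rotation": [0,0,0]},
    {"offset": [0,-30,0],"rotation": [0,0,0]},
    {"offset": [0,-20,8],"rotation": [0,0,0]},
    {"offset": [0,0,20],"rotation": [0,0,0]},
    {"offset": [0,0,20],"rotation": [0,0,0]},
  ],
)

```text
time: 6.7
tool_pos: [0.4833, 0.0676, 0.1787]
tool_rot: [-3.14, 0.021, -3.03]
contact_force: [0.1, 0.4, -0.1]
opening: 0.0002
```

```bash
python3 - <<'E'
from h import *
inch()
E
```

```text
chest-frame TCP x,y mm, tip z: -10.6 -118.9 112.8 rot [-3.14   0.021 -3.03 ] F [ 0.1  0.4 -0.1]
```

Emit:
apply_moves(
  motion=[
    {"offset": [0,5,10],"rotation": [0,0,0]},
    {"offset": [0,18,2],"rotation": [0,0,0]},
    {"offset": [0,18,0],"rotation": [0,0,0]},
    {"offset": [0,18,0],"rotation": [0,0,0]},
    {"offset": [0,14,0],"rotation": [0,0,0]},
    {"offset": [0,10,0],"rotation": [0,0,0]},
    {"offset": [0,6,0],"rotation": [0,0,0]},
  ],
)

```text
time: 7.28
tool_pos: [0.4753, 0.1603, 0.1686]
tool_rot: [-3.14, 0.023, -3.034]
contact_force: [-0.3, -2.7, -0.4]
opening: 0.0003
```

```bash
python3 - <<'E'
from h import *
inch()
E
```

```text
chest-frame TCP x,y mm, tip z: -8.9 -26.0 102.7 rot [-3.14   0.023 -3.034] F [-0.3 -2.7 -0.4]
```

Emit:
apply_moves(
  motion=[
    {"offset": [0,4,0],"rotation": [0,0,0]},
    {"offset": [0,3,0],"rotation": [0,0,0]},
    {"offset": [0,3,0],"rotation": [0,0,0]},
  ],
)

```text
time: 7.53
tool_pos: [0.4746, 0.1683, 0.1692]
tool_rot: [-3.132, 0.023, -3.03]
contact_force: [3.4, -28.3, 0.4]
opening: 0.0001
```

```bash
python3 - <<'E'
from h import *
inch()
s=snap("side","s1");save(s,"e2.png",(180,90,285,215),4)
E
```

```text
chest-frame TCP x,y mm, tip z: -8.7 -17.9 103.2 rot [-3.132  0.023 -3.03 ] F [  3.4 -28.3   0.4]
```

View pics/e2.png

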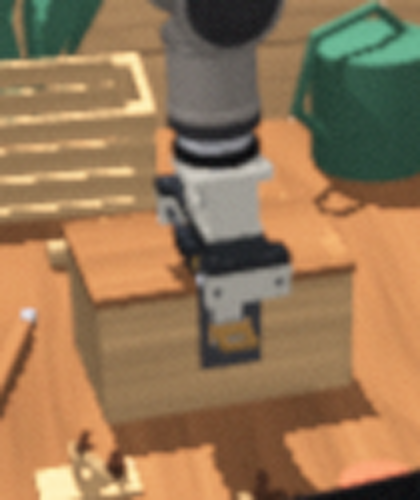

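```bash
python3 - <<'E'
from h import *
p,R,o=pose()
plan([(p-ey*.03,R),(p-ey*.05+[0,0,.08],R),(p-ey*.08+[0,0,.13],R),((.5095,-.2888,.30),down(132.3)),((.5095,-.2888,.25),down(132.3))],cap=38)
E
```

```text
[{offset: [0, -30, 0], rotation: [0.0, 0.0, 0.0]}, {offset: [-1, -7, -26], rotation: [0.0, 0.0, 0.0]}, {offset: [0, -7, -27], rotation: [0.0, 0.0, 0.0]}, {offset: [-1, -7, -26], rotation: [0.0, 0.0, 0.0]}, {offset: [0, -15, -25], rotation: [0.0, 0.0, 0.0]}, {offset: [0, -15, -25], rotation: [0.0, 0.0, 0.0]}, {offset: [1, -38, 0], rotation: [0.0, 0.0, 0.09]}, {offset: [-2, -38, 0], rotation: [0.0, 0.0, 0.09]}, {offset: [-5, -37, 0], rotation: [0.0, 0.0, 0.1]}, {offset: [-9, -37, 0], rotation: [0.0, 0.0, 0.09]}, {offset: [-12, -36, 0], rotation: [0.0, 0.0, 0.1]}, {offset: [-16, -34, 0], rotation: [0.0, 0.0, 0.09]}]
[{offset: [-19, -33, 1], rotation: [0.0, 0.01, 0.1]}, {offset: [-22, -31, 0], rotation: [0.0, 0.0, 0.09]}, {offset: [-25, -29, 0], rotation: [0.0, 0.01, 0.1]}, {offset: [-27, -26, 1], rotation: [0.01, 0.0, 0.09]}, {offset: [0, 0, 25], rotation: [-0.0, 0.0, 0.0]}, {offset: [0, 0, 25], rotation: [-0.0, 0.0, 0.0]}]
```

Emit:
apply_moves(
  motion=[
    {"offset": [0,-25,0],"rotation": [0,0,0]},
    {"offset": [-1,-10,-26],"rotation": [0,0,0]},
    {"offset": [0,-7,-27],"rotation": [0,0,0]},
    {"offset": [-1,-7,-26],"rotation": [0,0,0]},
    {"offset": [0,-15,-25],"rotation": [0,0,0]},
    {"offset": [0,-15,-25],"rotation": [0,0,0]},
    {"offset": [1,-38,0],"rotation": [0,0,0.09]},
    {"offset": [-2,-38,0],"rotation": [0,0,0.09]},
    {"offset": [-5,-37,0],"rotation": [0,0,0.1]},
    {"offset": [-9,-37,0],"rotation": [0,0,0.09]},
    {"offset": [-12,-36,0],"rotation": [0,0,0.1]},
    {"offset": [-16,-34,0],"rotation": [0,0,0.09]},
  ],
  grip=0.5,
)

```text
time: 8.58
tool_pos: [0.4975, -0.145, 0.3111]
tool_rot: [3.132, 0.029, 2.673]
contact_force: [0.9, -0.6, 0.5]
opening: 0.046
```

```bash
python3 - <<'E'
from h import *
s=snap("side","s1");save(s,"f2.png",(180,90,285,215),4)
plan([((.5095,-.2888,.30),down(132.3)),((.5095,-.2888,.25),down(132.3))],cap=38)
E
```

```text
[{offset: [-18, -29, 3], rotation: [0.0, 0.01, 0.09]}, {offset: [-21, -27, 3], rotation: [0.0, 0.01, 0.09]}, {offset: [-23, -26, 3], rotation: [0.01, 0.0, 0.09]}, {offset: [-26, -23, 3], rotation: [0.0, 0.01, 0.08]}, {offset: [0, 0, 25], rotation: [0.0, 0.0, 0.0]}, {offset: [0, 0, 25], rotation: [0.0, 0.0, 0.0]}]
```

View pics/f2.png

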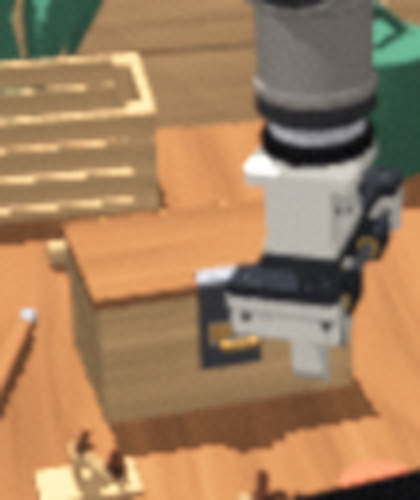

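Hasp hangs flat: its plate is at crop (200–260, 275–365), with the brass staple poking through the slot. Next, the tray.

Emit:
apply_moves(
  motion=[
    {"offset": [-16,-27,3],"rotation": [0,0.01,0.09]},
    {"offset": [-20,-27,3],"rotation": [0,0.01,0.09]},
    {"offset": [-22,-26,3],"rotation": [0.01,0,0.09]},
    {"offset": [-20,-18,3],"rotation": [0,0.01,0.08]},
    {"offset": [0,0,20],"rotation": [0,0,0]},
    {"offset": [0,0,15],"rotation": [0,0,0]},
    {"offset": [0,0,0],"rotation": [0,0,0]},
  ],
)

```text
time: 9.22
tool_pos: [0.5047, -0.2894, 0.2646]
tool_rot: [3.136, 0.003, 2.285]
contact_force: [-0.2, 1.0, -0.1]
opening: 0.0456
```

```bash
python3 - <<'E'
from h import *
p,R,o=pose();print(p,o["tool_rot"])
t=snap("top","t1");s=snap("side","s1");save(t,"g1.png",(310,140,405,240),4);save(s,"g2.png",(220,170,325,270),4)
a=cv2.imread("pics/g1.png");b=cv2.imread("pics/g2.png");h=400;cv2.imwrite("pics/g3.png",np.hstack([a[:h],b[:h,:]])[:, :800])
plan([((.5095,-.2888,.235),down(132.3)),((.5095,-.2888,.211),down(132.3))],cap=38)
print(p+R.apply([0,0,.066]))
E
```

```text
[ 0.50468165 -0.28942597  0.26462763] [3.13594206e+00 2.66897050e-03 2.28456748e+00]
[{offset: [-2, 3, 32], rotation: [0.01, 0.01, -0.02]}, {offset: [0, 0, 24], rotation: [-0.0, -0.0, -0.0]}]
[ 0.50507887 -0.28931496  0.19862892]
```

View pics/g3.png

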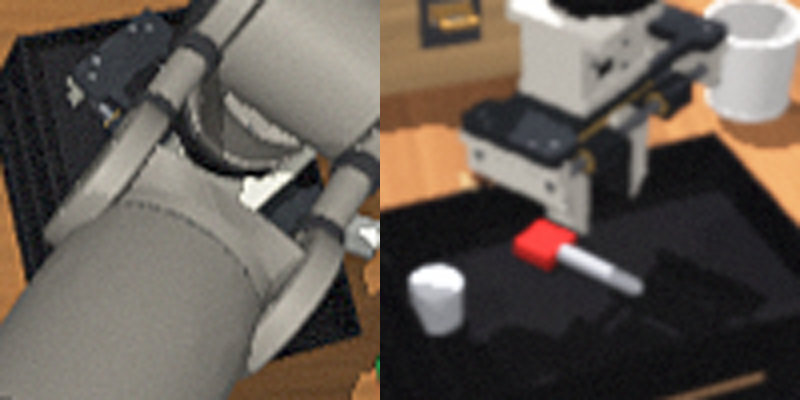

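Emit:
apply_moves(
  motion=[
    {"offset": [-2,4,20],"rotation": [0,0,-0.02]},
    {"offset": [-1,1,14],"rotation": [0,0,0]},
    {"offset": [0,0,10],"rotation": [0,0,0]},
    {"offset": [0,0,5],"rotation": [0,0,0]},
  ],
)

```text
time: 9.65
tool_pos: [0.5145, -0.2874, 0.2238]
tool_rot: [3.132, 0.017, 2.31]
contact_force: [-0.7, 0.3, -0.3]
opening: 0.0457
```

```bash
python3 - <<'E'
from h import *
p,R,o=pose();print(p,o["tool_rot"],o["contact_force"])
s=snap("side","s1");save(s,"g4.png",(230,190,300,250),8)
plan([((.5095,-.2888,.211),down(132.3))],cap=38)
E
```

```text
[ 0.51446259 -0.28741412  0.22377447] [3.13219599 0.01698641 2.30994602] [-0.68441871  0.29769165 -0.32819997]
[{offset: [2, -5, 12], rotation: [0.01, 0.02, 0.0]}]
```

View pics/g4.png

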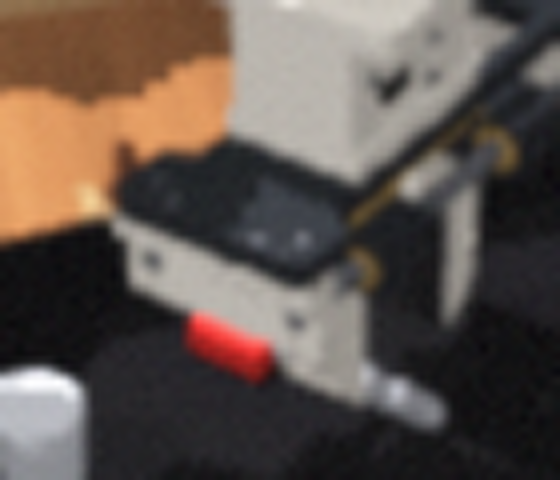

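Emit:
apply_moves(
  motion=[
    {"offset": [1,-5,8],"rotation": [0.01,0.02,0]},
    {"offset": [1,-1,5],"rotation": [0,0,0]},
    {"offset": [0,0,0],"rotation": [0,0,0]},
  ],
)

```text
time: 9.95
tool_pos: [0.5089, -0.2899, 0.2113]
tool_rot: [-3.14, -0.003, 2.311]
contact_force: [0.2, -0.5, -0.5]
opening: 0.0459
```

```bash
python3 - <<'E'
from h import *
p,R,o=pose();print(p,o["tool_rot"],o["contact_force"],p+R.apply([0,0,.066]))
plan([((.5095,-.2888,.211),down(132.3))],cap=38)
E
```

```text
[ 0.50885929 -0.28990354  0.21133928] [-3.1404313e+00 -2.8931483e-03  2.3111960e+00] [ 0.18197673 -0.48077116 -0.50290776] [ 0.5086739  -0.28981429  0.1453396 ]
[{offset: [0, 1, 0], rotation: [-0.0, -0.0, 0.0]}]
```

Emit:
apply_moves(
  motion=[
    {"offset": [0,0,1],"rotation": [0,0,0]},
    {"offset": [0,0,0],"rotation": [0,0,0]},
    {"offset": [0,0,0],"rotation": [0,0,0]},
    {"offset": [0,0,0],"rotation": [0,0,0]},
    {"offset": [0,0,0],"rotation": [0,0,0]},
  ],
  grip=1,
  grip_force=25,
)

```text
time: 10.37
tool_pos: [0.5091, -0.2905, 0.2116]
tool_rot: [-3.141, -0.001, 2.311]
contact_force: [0.4, 0.3, -0.8]
opening: 0.0175
```

Emit:
apply_moves(
  motion=[
    {"offset": [0,0,0],"rotation": [0,0,0]},
    {"offset": [0,0,0],"rotation": [0,0,0]},
    {"offset": [0,0,-10],"rotation": [0,0,0]},
    {"offset": [0,0,-20],"rotation": [0,0,0]},
    {"offset": [0,0,-30],"rotation": [0,0,0]},
    {"offset": [0,0,-25],"rotation": [0,0,0]},
    {"offset": [0,0,-10],"rotation": [0,0,0]},
  ],
)

```text
time: 10.95
tool_pos: [0.508, -0.2895, 0.3092]
tool_rot: [-3.139, -0.009, 2.311]
contact_force: [0.3, -0.8, -0.8]
opening: 0.0108
```

```bash
python3 - <<'E'
from h import *
p,R,o=pose();print(p,o["opening"])
t=snap("top","t1");s=snap("side","s1");save(t,"i1.png",(310,140,405,240),4);save(s,"i2.png",(220,150,325,250),4)
a=cv2.imread("pics/i1.png");b=cv2.imread("pics/i2.png");h=400;cv2.imwrite("pics/i3.png",np.hstack([a[:h],b[:h,:]])[:, :800])
E
```

```text
[ 0.50795347 -0.28954103  0.3092472 ] 0.01078730783987527
```

View pics/i3.png

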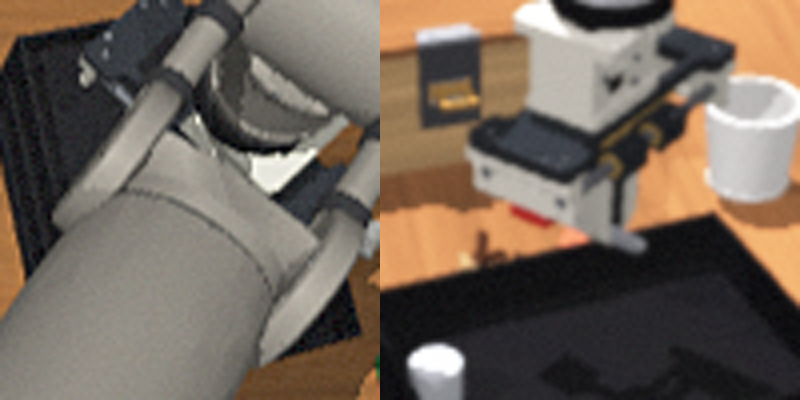

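```bash
python3 - <<'E'
from h import *
for n in("top","side"):
    p=snap(n,n[0]+"2")
    for q in("stand_rest","stand","staple_eye","chest","hasp_hinge"):
        print(n,q,[(np.round(d["location"],4).tolist(),round(d["score"],2)) for d in tip_of(q,p)][:3])
t=load("t2"); save(t,"j1.png",(240,170,300,230),10)
E
```

```text
top stand_rest [([0.4899, -0.0348, 0.051], 0.73)]
top stand []
top staple_eye [([0.4868, 0.1653, 0.0891], 0.56)]
top chest [([0.4784, 0.2731, -0.0017], 0.68)]
top hasp_hinge []
side stand_rest [([0.4972, -0.0397, 0.0492], 0.53), ([0.3502, 0.0811, 0.037], 0.52)]
side stand [([0.4842, 0.1594, 0.087], 0.65), ([0.3393, 0.0823, -0.0013], 0.61)]
side staple_eye [([0.4835, 0.1574, 0.0869], 0.86)]
side chest [([0.4871, 0.1888, 0.1346], 0.54)]
side hasp_hinge [([0.4819, 0.1873, 0.136], 0.77)]
```

View pics/j1.png

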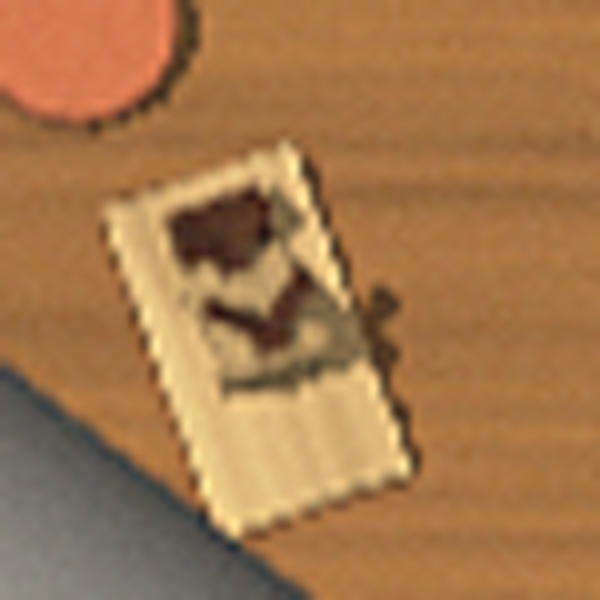

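```bash
cat >> h.py <<'E'
YS=math.radians(20); dS=np.array([math.cos(YS),math.sin(YS),0]); RS=np.array([.4945,-.037,.05])
px=(dS+[0,0,1])/math.sqrt(2); nz=(dS-[0,0,1])/math.sqrt(2)
Rst=Rn.from_matrix(np.c_[px,np.cross(nz,px),nz])
def place(up,h): return RS+px*(.0042+up)-nz*(.0627+h)
E
python3 - <<'E'
from h import *
print(place(.003,.06),place(.003,0),Rst.as_euler("xyz"))
p,R=plan([((.44,-.12,.32),down(35)),(place(.003,.07),Rst)],cap=38)
E
```

```text
[ 0.41775452 -0.06493307  0.14185317] [ 0.4576223  -0.05042238  0.09942676] [ 3.14159265 -0.78539816  0.34906585]
[{offset: [11, 4, -1], rotation: [-0.0, -0.0, 0.11]}, {offset: [12, 3, -1], rotation: [-0.0, -0.0, 0.11]}, {offset: [12, 2, -1], rotation: [-0.0, -0.0, 0.11]}, {offset: [12, 0, -1], rotation: [-0.0, -0.0, 0.11]}, {offset: [12, -1, -1], rotation: [-0.0, -0.0, 0.11]}, {offset: [12, -2, -1], rotation: [-0.0, -0.0, 0.11]}, {offset: [12, -4, -1], rotation: [-0.0, -0.0, 0.12]}, {offset: [11, -5, -1], rotation: [-0.0, -0.0, 0.11]}, {offset: [11, -6, -1], rotation: [-0.0, -0.0, 0.12]}, {offset: [10, -7, -1], rotation: [-0.0, 0.0, 0.11]}, {offset: [9, -8, -1], rotation: [-0.0, 0.0, 0.12]}, {offset: [8, -9, -1], rotation: [-0.0, 0.0, 0.11]}]
[{offset: [6, -10, 0], rotation: [-0.0, 0.0, 0.12]}, {offset: [5, -11, -1], rotation: [-0.01, 0.0, 0.11]}, {offset: [4, -12, 0], rotation: [-0.0, 0.0, 0.12]}, {offset: [1, -8, 24], rotation: [-0.02, 0.11, 0.04]}, {offset: [-2, -9, 24], rotation: [-0.01, 0.11, 0.03]}, {offset: [-5, -9, 24], rotation: [-0.02, 0.11, 0.04]}, {offset: [-8, -9, 23], rotation: [-0.01, 0.11, 0.03]}, {offset: [-8, -7, 16], rotation: [-0.01, 0.09, 0.03]}, {offset: [-10, -7, 16], rotation: [-0.01, 0.08, 0.03]}, {offset: [-11, -7, 15], rotation: [-0.01, 0.09, 0.02]}, {offset: [-12, -6, 13], rotation: [-0.01, 0.08, 0.03]}]
```

Emit:
apply_moves(
  motion=[
    {"offset": [11,4,-1],"rotation": [0,0,0.11]},
    {"offset": [12,3,-1],"rotation": [0,0,0.11]},
    {"offset": [12,2,-1],"rotation": [0,0,0.11]},
    {"offset": [12,0,-1],"rotation": [0,0,0.11]},
    {"offset": [12,-1,-1],"rotation": [0,0,0.11]},
    {"offset": [12,-2,-1],"rotation": [0,0,0.11]},
    {"offset": [12,-4,-1],"rotation": [0,0,0.12]},
    {"offset": [11,-5,-1],"rotation": [0,0,0.11]},
    {"offset": [11,-6,-1],"rotation": [0,0,0.12]},
    {"offset": [10,-7,-1],"rotation": [0,0,0.11]},
    {"offset": [9,-8,-1],"rotation": [0,0,0.12]},
    {"offset": [8,-9,-1],"rotation": [0,0,0.11]},
  ],
)

```text
time: 12.65
tool_pos: [0.4557, -0.1482, 0.3179]
tool_rot: [-3.127, 0.001, 0.898]
contact_force: [0.5, -0.4, -1.6]
opening: 0.0113
```

```bash
python3 - <<'E'
from h import *
p,R=plan([((.44,-.11,.32),down(28)),(place(.003,.07),Rst)],cap=38)
E
```

```text
[{offset: [5, -9, 0], rotation: [-0.0, 0.0, 0.1]}, {offset: [4, -9, -1], rotation: [-0.0, 0.0, 0.1]}, {offset: [3, -10, 0], rotation: [-0.01, 0.0, 0.1]}, {offset: [2, -10, -1], rotation: [-0.0, 0.01, 0.11]}, {offset: [-1, -7, 25], rotation: [-0.01, 0.11, 0.02]}, {offset: [-4, -8, 24], rotation: [-0.01, 0.11, 0.02]}, {offset: [-6, -8, 23], rotation: [-0.01, 0.11, 0.02]}, {offset: [-9, -8, 23], rotation: [-0.01, 0.11, 0.02]}, {offset: [-12, -7, 21], rotation: [-0.01, 0.11, 0.02]}, {offset: [-14, -8, 20], rotation: [-0.0, 0.11, 0.02]}, {offset: [-8, -3, 9], rotation: [-0.0, 0.06, 0.01]}, {offset: [-9, -4, 9], rotation: [-0.01, 0.06, 0.0]}]
```

Emit:
apply_moves(
  motion=[
    {"offset": [5,-9,0],"rotation": [0,0,0.1]},
    {"offset": [4,-9,-1],"rotation": [0,0,0.1]},
    {"offset": [3,-10,0],"rotation": [-0.01,0,0.1]},
    {"offset": [2,-10,-1],"rotation": [0,0.01,0.11]},
    {"offset": [-1,-7,25],"rotation": [-0.01,0.11,0.02]},
    {"offset": [-4,-8,24],"rotation": [-0.01,0.11,0.02]},
    {"offset": [-6,-8,23],"rotation": [-0.01,0.11,0.02]},
    {"offset": [-9,-8,23],"rotation": [-0.01,0.11,0.02]},
    {"offset": [-12,-7,21],"rotation": [-0.01,0.11,0.02]},
    {"offset": [-14,-8,20],"rotation": [0,0.11,0.02]},
    {"offset": [-8,-3,9],"rotation": [0,0.06,0.01]},
    {"offset": [-6,-4,5],"rotation": [-0.01,0.06,0]},
  ],
)

```text
time: 13.65
tool_pos: [0.4197, -0.0662, 0.1878]
tool_rot: [3.128, -0.675, 0.37]
contact_force: [0.4, 0.6, -0.9]
opening: 0.011
```

```bash
python3 - <<'E'
from h import *
p,R=plan([(place(.003,.07),Rst)],cap=38)
p,R,o=pose();print(p,o["qpos"].round(2))
t=snap("top","t2");s=snap("side","s2");save(t,"k1.png",(215,150,315,250),4);save(s,"k2.png",(190,140,290,240),4)
a=cv2.imread("pics/k1.png");b=cv2.imread("pics/k2.png");cv2.imwrite("pics/k3.png",np.hstack([a,b]))
E
```

```text
[{offset: [-15, -1, 13], rotation: [-0.0, 0.06, 0.01]}, {offset: [-17, -1, 11], rotation: [-0.0, 0.05, 0.01]}]
[ 0.41971754 -0.06623252  0.18781962] [-0.68  0.2   2.31  1.21  0.61 -0.5 ]
```

View pics/k3.png

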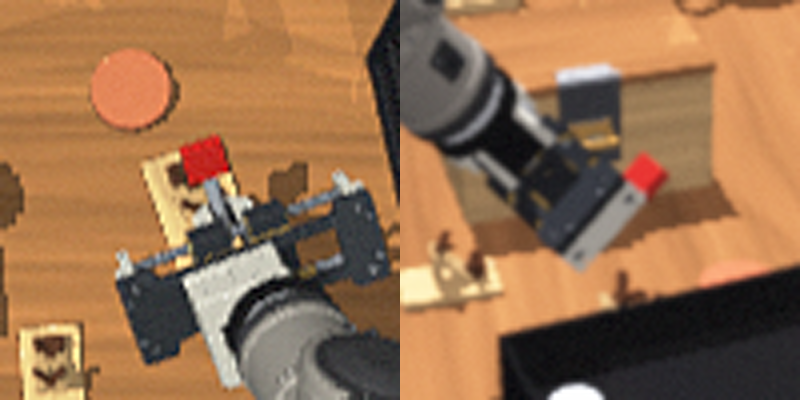

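Emit:
apply_moves(
  motion=[
    {"offset": [-13,-1,12],"rotation": [0,0.05,0.01]},
    {"offset": [-12,-1,10],"rotation": [0,0.05,0.01]},
    {"offset": [-3,0,8],"rotation": [0,0,0]},
  ],
)

```text
time: 14.0
tool_pos: [0.4193, -0.0649, 0.1548]
tool_rot: [-3.135, -0.755, 0.348]
contact_force: [-0.9, -0.0, -1.0]
opening: 0.0108
```

```bash
cat >> h.py <<'E'
def ins():
    p,R,o=pose(); e=p-place(0,0); print("up %.1f lat %.1f h %.1f mm"%(e@px*1000,e@np.cross(nz,px)*1000,-e@nz*1000),"rot err(tool)",(R.inv()*Rst).as_rotvec().round(3),"F",o["contact_force"].round(1),"q",o["qpos"].round(2),"op",round(o["opening"],4))
E
python3 - <<'E'
from h import *
ins()
E
```

```text
up 13.2 lat 0.6 h 68.1 mm rot err(tool) [-0.006  0.03  -0.001] F [-0.9 -0.  -1. ] q [-0.72  0.32  2.39  1.55  0.65 -0.91] op 0.0108
```

Emit:
apply_moves(
  motion=[
    {"offset": [-4,0,15],"rotation": [0,0.03,0]},
    {"offset": [-3,-1,14],"rotation": [0,0,0]},
    {"offset": [-2,0,8],"rotation": [0,0,0]},
    {"offset": [0,0,0],"rotation": [0,0,0]},
  ],
)

```text
time: 14.33
tool_pos: [0.4413, -0.0575, 0.1229]
tool_rot: [-3.128, -0.789, 0.345]
contact_force: [-10.9, -3.2, 8.3]
opening: 0.0112
```

```bash
python3 - <<'E'
from h import *
ins()
t=snap("top","t2");s=snap("side","s2");save(t,"l1.png",(230,165,290,225),6);save(s,"l2.png",(210,160,276,226),6)
a=cv2.imread("pics/l1.png");b=cv2.imread("pics/l2.png")[:360];cv2.imwrite("pics/l3.png",np.hstack([a,b]))
# predicted foot and handle centre positions
p,R,o=pose()
for s_ in (0,66,96): 
    q=p+R.apply([(s_-35.2)/1000,0,.0627]); print(s_,q.round(4),((proj(t,q)+.4-[230,165])*6).round())
E
```

```text
up 7.0 lat 1.1 h 29.1 mm rot err(tool) [-0.011 -0.004 -0.003] F [-10.9  -3.2   8.3] q [-0.68  0.46  2.39  1.79  0.68 -1.14] op 0.0112
0 [ 0.4593 -0.0501  0.0542] [225. 249.]
66 [ 0.5031 -0.0343  0.101 ] [199. 154.]
96 [ 0.523  -0.0271  0.1223] [186. 109.]
```

View pics/l3.png

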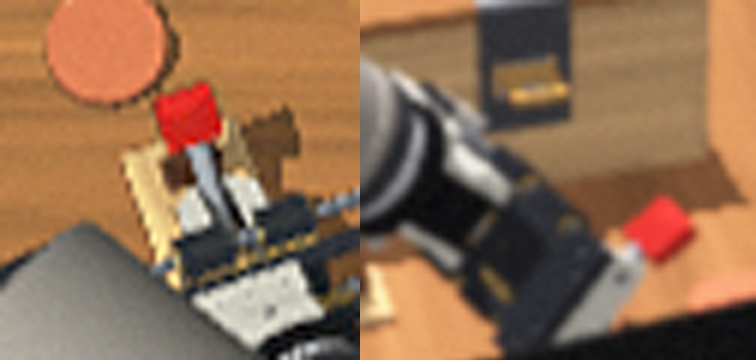

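```bash
python3 - <<'E'
from h import *
t=load("t2");s=load("s2");save(t,"m1.png",None,1.5);save(s,"m2.png",(130,100,330,250),4)
E
```

```text
(no output)
```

View pics/m1.png

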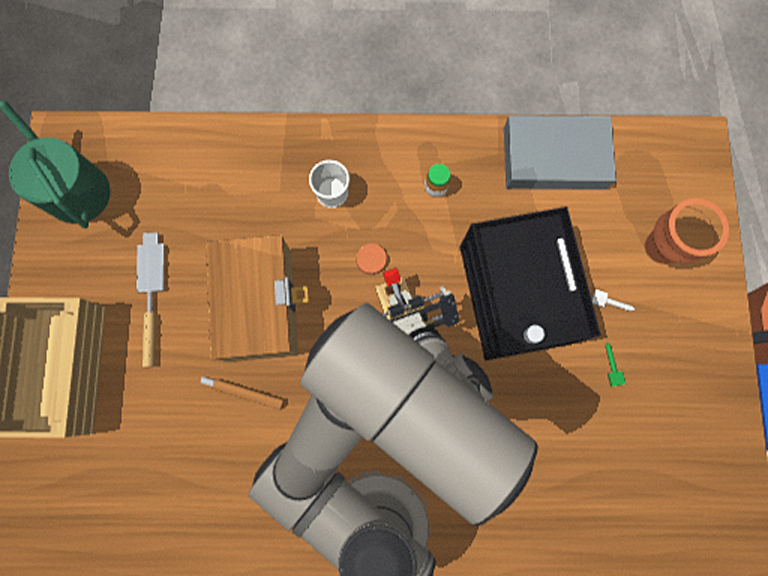

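View pics/m2.png

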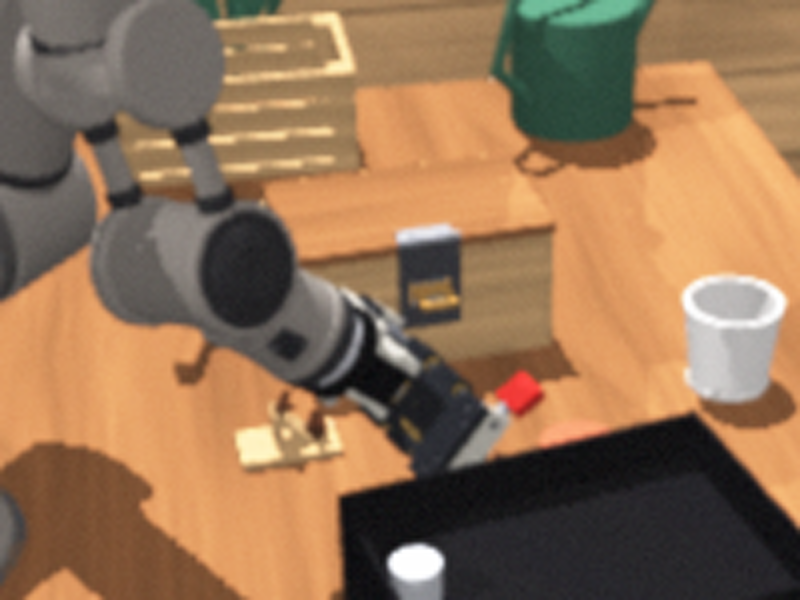

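```bash
python3 - <<'E'
from h import *
t=load("t2");s=load("s2");c=[]
for p in(t,s):
    im=p["img"].astype(int); m=((im[:,:,0]>140)&(im[:,:,1]<70)&(im[:,:,2]<70)); ys,xs=np.nonzero(m); k=(xs>230)&(xs<290)&(ys>150)&(ys<220); c.append((xs[k].mean(),ys[k].mean())); print(c[-1],k.sum())
h=mid(t,c[0],s,c[1]); print("handle",h,proj(t,h),proj(s,h))
p,R,o=pose(); print("in tool",R.inv().apply(h-p)*1000, o["contact_force"],o["torque"], o["joint_efforts"])
E
```

```text
(np.float64(260.9139784946237), np.float64(184.19354838709677)) 93
(np.float64(259.2238805970149), np.float64(197.9402985074627)) 67
handle [ 0.52112687 -0.0282982   0.1049832 ] [260.89681928 184.4422822 ] [259.41035551 197.89257496]
in tool [46.98225923  0.62874748 73.41156266] [-3.30828068  1.06302022  2.85319375] [-0.00561152  0.66437468  0.19489799] [-1.07410562e-01 -2.94889909e+01 -7.70299137e+00  1.20795831e+00
  2.86013559e+00  1.80235518e-03]
```

```bash
sed -i 's/^YS=math.radians(20);/YS=math.radians(200);/' h.py; python3 - <<'E'
from h import *
p,R,o=pose()
q=p-R.apply([0,0,.045])
p2,R2=plan([(q,R),((.46,-.06,.32),down(20))],cap=36)
print()
p2,R2=plan([((.48,-.055,.325),down(80)),((.51,-.05,.325),down(140)),((.54,-.03,.325),down(200))],start=(p2,R2))
print(place(.003,.06),place(.003,0),Rst.as_euler("xyz"))
E
```

```text
[{offset: [0, 0, -22], rotation: [0.0, 0.0, 0.0]}, {offset: [0, 0, -23], rotation: [-0.0, 0.0, 0.0]}, {offset: [22, 1, -12], rotation: [-0.0, -0.11, 0.0]}, {offset: [20, 1, -14], rotation: [-0.0, -0.11, 0.0]}, {offset: [19, 1, -16], rotation: [-0.0, -0.11, 0.0]}, {offset: [17, 1, -18], rotation: [-0.0, -0.11, 0.0]}, {offset: [14, 1, -20], rotation: [-0.0, -0.12, 0.0]}, {offset: [12, 1, -21], rotation: [-0.0, -0.11, 0.0]}, {offset: [10, 1, -22], rotation: [-0.01, -0.12, 0.01]}]

[{offset: [2, 0, -1], rotation: [-0.0, 0.0, -0.12]}, {offset: [2, 1, -1], rotation: [-0.0, 0.0, -0.12]}, {offset: [2, 1, 0], rotation: [-0.0, 0.0, -0.12]}, {offset: [2, 1, -1], rotation: [-0.0, 0.0, -0.12]}, {offset: [2, 1, 0], rotation: [-0.0, 0.0, -0.11]}, {offset: [2, 2, -1], rotation: [-0.0, 0.0, -0.12]}, {offset: [2, 2, 0], rotation: [-0.0, 0.0, -0.11]}, {offset: [1, 1, -1], rotation: [-0.0, 0.0, -0.12]}, {offset: [1, 2, 0], rotation: [-0.0, 0.0, -0.11]}, {offset: [1, 3, 0], rotation: [-0.0, 0.0, -0.12]}, {offset: [1, 3, 0], rotation: [-0.0, 0.0, -0.12]}, {offset: [0, 3, 0], rotation: [-0.0, 0.0, -0.12]}]
[... 203 characters left out ...]
2]}, {offset: [-2, 3, 0], rotation: [-0.0, 0.0, -0.11]}, {offset: [-2, 3, 0], rotation: [-0.0, 0.0, -0.12]}, {offset: [-1, 4, 0], rotation: [-0.0, -0.0, -0.12]}, {offset: [-2, 4, 0], rotation: [-0.0, -0.0, -0.12]}, {offset: [-2, 3, 0], rotation: [-0.0, -0.0, -0.12]}, {offset: [-2, 3, 0], rotation: [-0.0, -0.0, -0.11]}, {offset: [-3, 3, 0], rotation: [-0.0, -0.0, -0.12]}, {offset: [-3, 3, 0], rotation: [-0.0, -0.0, -0.11]}]
[{offset: [-3, 2, 0], rotation: [-0.0, -0.0, -0.12]}, {offset: [-4, 2, 0], rotation: [-0.0, -0.0, -0.11]}, {offset: [-4, 1, 0], rotation: [-0.0, -0.0, -0.12]}]
[ 0.57124548 -0.00906693  0.14185317] [ 0.5313777  -0.02357762  0.09942676] [-3.14159265 -0.78539816 -2.7925268 ]
```

Emit:
apply_moves(
  motion=[
    {"offset": [0,0,-22],"rotation": [0,0,0]},
    {"offset": [0,0,-23],"rotation": [0,0,0]},
    {"offset": [22,1,-12],"rotation": [0,-0.11,0]},
    {"offset": [20,1,-14],"rotation": [0,-0.11,0]},
    {"offset": [19,1,-16],"rotation": [0,-0.11,0]},
    {"offset": [17,1,-18],"rotation": [0,-0.11,0]},
    {"offset": [14,1,-20],"rotation": [0,-0.12,0]},
    {"offset": [12,1,-21],"rotation": [0,-0.11,0]},
    {"offset": [10,1,-22],"rotation": [-0.01,-0.12,0.01]},
  ],
)

```text
time: 15.18
tool_pos: [0.4233, -0.0618, 0.2361]
tool_rot: [-3.074, -0.409, 0.369]
contact_force: [-0.9, 1.6, -0.3]
opening: 0.0108
```

```bash
python3 - <<'E'
from h import *
p,R,o=pose();print(p,o["tool_rot"],o["qpos"].round(2),o["opening"])
s=snap("side","s2");t=snap("top","t2");save(s,"n2.png",(190,110,290,210),4);save(t,"n1.png",(215,150,315,250),4)
a=cv2.imread("pics/n1.png");b=cv2.imread("pics/n2.png");cv2.imwrite("pics/n3.png",np.hstack([a,b]))
E
```

```text
[ 0.42333479 -0.06183002  0.23608179] [-3.07411936 -0.40863202  0.3691094 ] [-0.54  0.13  2.06  0.51  0.82  0.32] 0.010769281917449063
```

View pics/n3.png

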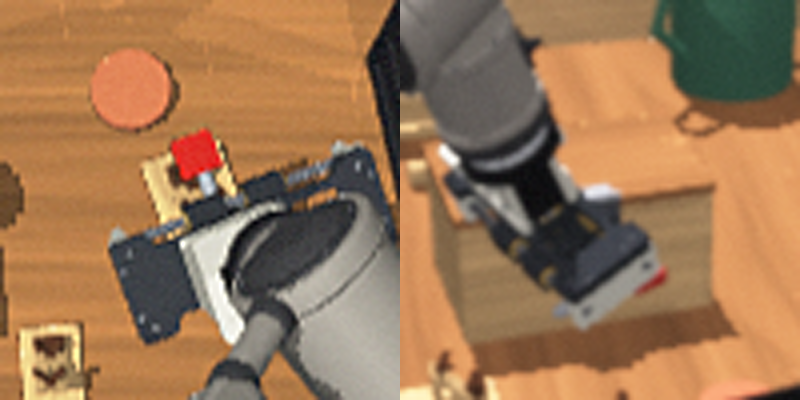

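```bash
python3 - <<'E'
from h import *
p2,R2=plan([((.46,-.06,.32),down(20)),((.48,-.055,.325),down(80)),((.51,-.05,.325),down(140)),((.54,-.03,.325),down(200))],cap=36)
E
```

```text
[{offset: [16, 2, -16], rotation: [-0.02, -0.1, 0.01]}, {offset: [14, 2, -17], rotation: [-0.02, -0.1, 0.01]}, {offset: [12, 2, -18], rotation: [-0.01, -0.11, 0.01]}, {offset: [11, 2, -19], rotation: [-0.02, -0.1, 0.01]}, {offset: [-1, 0, 0], rotation: [0.0, -0.0, -0.0]}, {offset: [2, 0, -1], rotation: [0.0, -0.0, -0.12]}, {offset: [2, 1, -1], rotation: [0.0, -0.0, -0.12]}, {offset: [2, 1, 0], rotation: [0.0, -0.0, -0.12]}, {offset: [2, 1, -1], rotation: [0.0, -0.0, -0.12]}, {offset: [2, 1, 0], rotation: [0.0, -0.0, -0.11]}, {offset: [2, 2, -1], rotation: [0.0, -0.0, -0.12]}, {offset: [2, 2, 0], rotation: [0.0, -0.0, -0.11]}]
[{offset: [2, 2, -1], rotation: [0.0, -0.0, -0.12]}, {offset: [1, 1, 0], rotation: [0.01, -0.0, -0.11]}, {offset: [1, 3, 0], rotation: [-0.0, -0.0, -0.12]}, {offset: [1, 3, 0], rotation: [-0.0, -0.0, -0.12]}, {offset: [0, 3, 0], rotation: [-0.0, -0.0, -0.12]}, {offset: [0, 4, 0], rotation: [-0.0, -0.0, -0.11]}, {offset: [0, 3, 0], rotation: [-0.0, -0.0, -0.12]}, {offset: [-1, 4, 0], rotation: [-0.0, -0.0, -0.11]}, {offset: [-1, 3, 0], rotation: [-0.0, -0.0, -0.12]}, {offset: [-2, 3, 0], rotation: [-0.0, -0.0, -0.11]}, {offset: [-2, 3, 0], rotation: [-0.0, -0.0, -0.12]}, {offset: [-1, 4, 0], rotation: [0.0, -0.0, -0.12]}]
[{offset: [-2, 4, 0], rotation: [0.0, -0.0, -0.12]}, {offset: [-2, 3, 0], rotation: [0.0, -0.0, -0.12]}, {offset: [-2, 3, 0], rotation: [0.0, -0.0, -0.11]}, {offset: [-3, 3, 0], rotation: [0.0, -0.0, -0.12]}, {offset: [-3, 3, 0], rotation: [0.0, -0.0, -0.11]}, {offset: [-3, 2, 0], rotation: [0.0, -0.0, -0.12]}, {offset: [-4, 2, 0], rotation: [0.0, -0.0, -0.11]}, {offset: [-4, 1, 0], rotation: [0.0, -0.0, -0.12]}]
```

Emit:
apply_moves(
  motion=[
    {"offset": [16,2,-16],"rotation": [-0.02,-0.1,0.01]},
    {"offset": [14,2,-17],"rotation": [-0.02,-0.1,0.01]},
    {"offset": [12,2,-18],"rotation": [-0.01,-0.11,0.01]},
    {"offset": [11,2,-19],"rotation": [-0.02,-0.1,0.01]},
    {"offset": [4,0,-10],"rotation": [0,-0.05,0]},
    {"offset": [2,0,-1],"rotation": [0,0,-0.12]},
    {"offset": [2,1,-1],"rotation": [0,0,-0.12]},
    {"offset": [2,1,0],"rotation": [0,0,-0.12]},
    {"offset": [2,1,-1],"rotation": [0,0,-0.12]},
    {"offset": [2,1,0],"rotation": [0,0,-0.12]},
    {"offset": [2,2,-1],"rotation": [0,0,-0.12]},
    {"offset": [2,2,0],"rotation": [0,0,-0.12]},
  ],
)

```text
time: 16.28
tool_pos: [0.4789, -0.0539, 0.3273]
tool_rot: [-3.112, 0.028, 1.215]
contact_force: [-0.6, -1.1, -1.2]
opening: 0.011
```

Emit:
apply_moves(
  motion=[
    {"offset": [2,2,-1],"rotation": [0,0,-0.12]},
    {"offset": [1,1,0],"rotation": [0,0,-0.12]},
    {"offset": [1,3,0],"rotation": [0,0,-0.12]},
    {"offset": [1,3,0],"rotation": [0,0,-0.12]},
    {"offset": [0,3,0],"rotation": [0,0,-0.12]},
    {"offset": [0,4,0],"rotation": [0,0,-0.12]},
    {"offset": [0,3,0],"rotation": [0,0,-0.12]},
    {"offset": [-1,4,0],"rotation": [0,0,-0.12]},
    {"offset": [-1,3,0],"rotation": [0,0,-0.12]},
    {"offset": [-2,3,0],"rotation": [0,0,-0.12]},
    {"offset": [-2,3,0],"rotation": [0,0,-0.12]},
    {"offset": [-1,4,0],"rotation": [0,0,-0.12]},
  ],
)

```text
time: 17.28
tool_pos: [0.5166, -0.0411, 0.3176]
tool_rot: [-3.118, -0.032, 2.714]
contact_force: [0.8, 0.4, 0.1]
opening: 0.0108
```

```bash
python3 - <<'E'
from h import *
p,R,o=pose();print(p,o["tool_rot"],o["qpos"].round(2),o["opening"])
p2,R2=plan([((.56,-.015,.31),down(200)),(place(.003,.09),Rst)],cap=36)
E
```

```text
[ 0.51663667 -0.04114024  0.31758836] [-3.11818632 -0.03205044  2.71389669] [-0.22  0.33  1.47 -0.02  1.38 -1.36] 0.010785628465448267
[{offset: [-4, 6, 1], rotation: [-0.0, -0.01, -0.11]}, {offset: [-5, 5, 1], rotation: [-0.0, -0.01, -0.11]}, {offset: [-5, 5, 1], rotation: [-0.0, -0.0, -0.11]}, {offset: [-6, 4, 1], rotation: [-0.0, -0.01, -0.11]}, {offset: [-6, 4, 1], rotation: [-0.0, -0.0, -0.11]}, {offset: [-7, 3, 1], rotation: [-0.01, -0.01, -0.11]}, {offset: [-7, 2, 0], rotation: [-0.0, -0.0, -0.12]}, {offset: [-5, 0, 21], rotation: [-0.0, 0.11, 0.0]}, {offset: [-7, 0, 20], rotation: [-0.0, 0.11, 0.0]}, {offset: [-9, 0, 20], rotation: [-0.0, 0.11, 0.0]}, {offset: [-12, 1, 18], rotation: [-0.0, 0.11, 0.0]}, {offset: [-13, 0, 17], rotation: [-0.0, 0.11, 0.0]}]
[{offset: [-15, 1, 15], rotation: [-0.0, 0.12, 0.0]}, {offset: [-18, 0, 14], rotation: [-0.0, 0.11, 0.0]}]
```

Emit:
apply_moves(
  motion=[
    {"offset": [-4,6,1],"rotation": [0,-0.01,-0.11]},
    {"offset": [-5,5,1],"rotation": [0,-0.01,-0.11]},
    {"offset": [-5,5,1],"rotation": [0,0,-0.11]},
    {"offset": [-6,4,1],"rotation": [0,-0.01,-0.11]},
    {"offset": [-6,4,1],"rotation": [0,0,-0.11]},
    {"offset": [-7,3,1],"rotation": [-0.01,-0.01,-0.11]},
    {"offset": [-7,2,0],"rotation": [0,0,-0.12]},
    {"offset": [-5,0,15],"rotation": [0,0.11,0]},
    {"offset": [-7,0,15],"rotation": [0,0.11,0]},
    {"offset": [-9,0,15],"rotation": [0,0.11,0]},
    {"offset": [-12,1,13],"rotation": [0,0.11,0]},
    {"offset": [-13,0,12],"rotation": [0,0.11,0]},
  ],
)

```text
time: 18.28
tool_pos: [0.5894, -0.0031, 0.2266]
tool_rot: [-3.139, -0.556, -2.744]
contact_force: [0.7, -0.8, -0.7]
opening: 0.0111
```

```bash
python3 - <<'E'
from h import *
ins()
p2,R2=plan([(place(.003,.07),Rst)],cap=36)
s=snap("side","s2");t=snap("top","t2");save(s,"o2.png",(200,130,300,230),4);save(t,"o1.png",(215,140,315,240),4)
a=cv2.imread("pics/o1.png");b=cv2.imread("pics/o2.png");cv2.imwrite("pics/o3.png",np.hstack([a,b]))
c=[]
for p in(t,s):
    im=p["img"].astype(int); m=((im[:,:,0]>140)&(im[:,:,1]<70)&(im[:,:,2]<70)); ys,xs=np.nonzero(m); k=(xs>200)&(xs<310)&(ys>130)&(ys<240); c.append((xs[k].mean(),ys[k].mean())); print(c[-1],k.sum())
if 1:
    h=mid(t,c[0],s,c[1]); p,R,o=pose(); print("in tool",R.inv().apply(h-p)*1000,proj(t,h),proj(s,h))
E
```

```text
up 49.4 lat -0.6 h 133.4 mm rot err(tool) [-0.033  0.229  0.038] F [ 0.7 -0.8 -0.7] q [-0.04  0.78  1.05 -0.23  1.82 -2.01] op 0.0111
[{offset: [-10, 0, 24], rotation: [-0.01, 0.08, 0.01]}, {offset: [-12, 1, 23], rotation: [-0.01, 0.07, 0.01]}, {offset: [-14, 0, 23], rotation: [-0.01, 0.08, 0.02]}]
(np.float64(263.2244897959184), np.float64(181.0204081632653)) 98
(np.float64(257.27272727272725), np.float64(177.02272727272728)) 44
in tool [52.59609339  0.65574776 69.26937339] [263.21108646 181.20524595] [257.40655097 176.98771672]
```

View pics/o3.png

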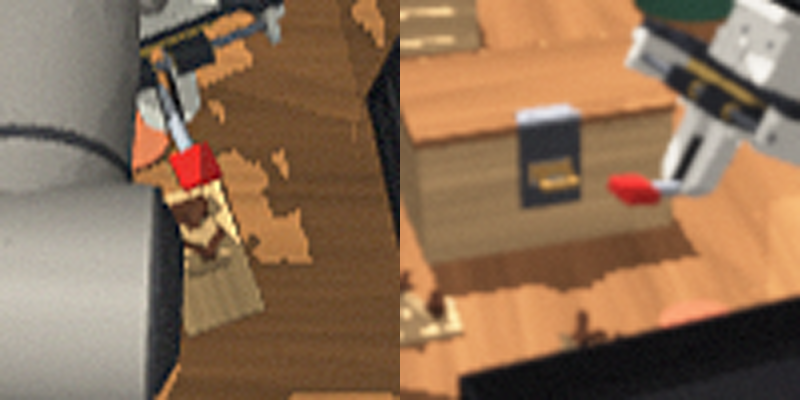

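```bash
cat >> h.py <<'E'
Rsd=Rst*Rn.from_rotvec([0,.14,0])
def place2(up,h): return RS+px*(.0042+up)-nz*h-Rsd.apply([0,0,.0627])
def ins2():
    p,R,o=pose(); e=p+R.apply([0,0,.0627])-RS-px*.0042; print("up %.1f lat %.1f h %.1f mm"%(e@px*1000,e@np.cross(nz,px)*1000,-e@nz*1000),"rot err(tool)",(R.inv()*Rsd).as_rotvec().round(3),"F",o["contact_force"].round(1),"q",o["qpos"].round(2),"op",round(o["opening"],4))
E
python3 - <<'E'
from h import *
p2,R2=plan([(place2(.004,.05),Rsd)],cap=33)
E
```

```text
[{offset: [-8, 0, 21], rotation: [-0.01, 0.09, 0.01]}, {offset: [-9, 0, 21], rotation: [-0.01, 0.09, 0.01]}, {offset: [-11, 0, 20], rotation: [-0.01, 0.09, 0.01]}, {offset: [-13, -1, 19], rotation: [-0.0, 0.09, 0.01]}]
```

Emit:
apply_moves(
  motion=[
    {"offset": [-8,0,21],"rotation": [-0.01,0.09,0.01]},
    {"offset": [-9,0,21],"rotation": [-0.01,0.09,0.01]},
    {"offset": [-11,0,20],"rotation": [-0.01,0.09,0.01]},
    {"offset": [-11,-1,12],"rotation": [0,0.08,0.01]},
    {"offset": [0,0,0],"rotation": [0,0,0]},
  ],
)

```text
time: 18.8
tool_pos: [0.5738, -0.0105, 0.1361]
tool_rot: [3.138, -0.905, -2.787]
contact_force: [-0.2, 0.2, -2.0]
opening: 0.0114
```

```bash
python3 - <<'E'
from h import *
ins2()
p2,R2=plan([(place2(.004,.045),Rsd)],cap=33)
s=snap("side","s2");t=snap("top","t2");save(s,"q2.png",(220,160,290,230),5.7);save(t,"q1.png",(225,160,295,230),5.7)
a=cv2.imread("pics/q1.png");b=cv2.imread("pics/q2.png");cv2.imwrite("pics/q3.png",np.hstack([a,b]))
c=[]
for p in(t,s):
    im=p["img"].astype(int); m=((im[:,:,0]>140)&(im[:,:,1]<70)&(im[:,:,2]<70)); ys,xs=np.nonzero(m); k=(xs>200)&(xs<310)&(ys>130)&(ys<240); c.append((xs[k].mean(),ys[k].mean())); print(c[-1],k.sum())
h=mid(t,c[0],s,c[1]); p,R,o=pose(); print("in tool",R.inv().apply(h-p)*1000,proj(t,h),proj(s,h))
E
```

```text
up 5.0 lat -2.2 h 57.7 mm rot err(tool) [-0.     0.02   0.003] F [-0.2  0.2 -2. ] q [-0.02  1.02  0.97 -0.32  2.   -1.95] op 0.0114
[{offset: [-4, 2, 13], rotation: [-0.0, 0.02, 0.0]}]
(np.float64(267.2), np.float64(192.6)) 10
(np.float64(251.75), np.float64(196.0)) 16
in tool [47.08785912 -5.73055261 79.47188518] [267.22222742 192.25421045] [251.48984022 196.06249847]
```

View pics/q3.png

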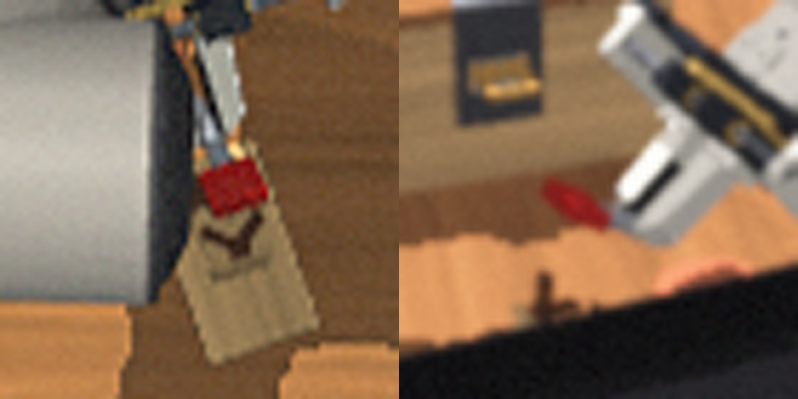

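```bash
cat >> h.py <<'E'
def redc(p,box):
    im=p["img"].astype(float); m=(im[:,:,0]>70)&(im[:,:,0]>3*im[:,:,1])&(im[:,:,0]>3*im[:,:,2]); ys,xs=np.nonzero(m); k=(xs>box[0])&(xs<box[2])&(ys>box[1])&(ys<box[3]); return (xs[k].mean(),ys[k].mean()),k.sum()
def handle(t,s,box=(200,130,310,240)):
    a,b=redc(t,box),redc(s,box); h=mid(t,a[0],s,b[0]); p,R,o=pose()
    print("red",a,b,"pos",h.round(4),"in tool",(R.inv().apply(h-p)*1000).round(1),"reproj err",(proj(t,h)-a[0]).round(1),(proj(s,h)-b[0]).round(1)); return h
E
python3 - <<'E'
from h import *
handle(load("t2"),load("s2"))
E
```

```text
red ((np.float64(265.38157894736844), np.float64(192.39473684210526)), np.int64(76)) ((np.float64(250.4418604651163), np.float64(195.41860465116278)), np.int64(43)) pos [ 0.49   -0.0417  0.1273] in tool [46.1  0.2 79.5] reproj err [-0.   0.4] [ 0.3 -0.1]
```

Emit:
apply_moves(
  motion=[
    {"offset": [-4,2,12],"rotation": [0,0.05,0]},
    {"offset": [-3,1,12],"rotation": [0,0.05,0]},
    {"offset": [-2,0,9],"rotation": [0,0.03,0]},
    {"offset": [0,0,0],"rotation": [0,0,0]},
  ],
  grip=1,
  grip_force=12,
)

```text
time: 19.23
tool_pos: [0.5546, -0.0163, 0.1217]
tool_rot: [-3.131, -1.014, -2.8]
contact_force: [-0.5, 0.0, -1.2]
opening: 0.0114
```

```bash
python3 - <<'E'
from h import *
ins2()
s=snap("side","s2");t=snap("top","t2");save(s,"r2.png",(220,160,290,230),5.7);save(t,"r1.png",(225,160,295,230),5.7)
a=cv2.imread("pics/r1.png");b=cv2.imread("pics/r2.png");cv2.imwrite("pics/r3.png",np.hstack([a,b]))
handle(t,s)
E
```

```text
up 15.8 lat -1.4 h 34.6 mm rot err(tool) [-0.005 -0.088 -0.004] F [-0.5  0.  -1.2] q [-0.02  1.05  1.   -0.36  2.04 -1.94] op 0.0114
red ((np.float64(267.2916666666667), np.float64(199.23611111111111)), np.int64(72)) ((np.float64(244.74358974358975), np.float64(198.28205128205127)), np.int64(39)) pos [ 0.47   -0.0478  0.1227] in tool [48.5 -0.3 77.6] reproj err [-0.   0.1] [ 0.1 -0. ]
```

View pics/r3.png

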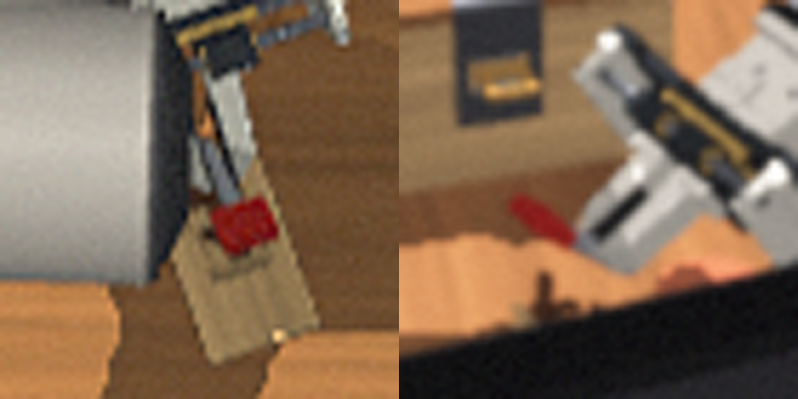

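Emit:
apply_moves(
  motion=[
    {"offset": [-8,1,7],"rotation": [0,0,0]},
    {"offset": [-6,0,7],"rotation": [0,0,0]},
    {"offset": [-2,0,4],"rotation": [0,0,0]},
    {"offset": [0,0,0],"rotation": [0,0,0]},
  ],
)

```text
time: 19.67
tool_pos: [0.5495, -0.0176, 0.0989]
tool_rot: [-3.127, -1.004, -2.803]
contact_force: [-0.3, -0.5, -1.2]
opening: 0.0115
```

```bash
python3 - <<'E'
from h import *
ins2()
s=snap("side","s2");t=snap("top","t2");save(s,"r2.png",(220,160,290,230),5.7);save(t,"r1.png",(225,160,295,230),5.7)
a=cv2.imread("pics/r1.png");b=cv2.imread("pics/r2.png");cv2.imwrite("pics/r4.png",np.hstack([a,b]))
handle(t,s)
print("expected handle at rest",RS+px*.05)
E
```

```text
up 2.7 lat -1.0 h 14.6 mm rot err(tool) [-0.006 -0.079 -0.005] F [-0.3 -0.5 -1.2] q [-0.03  1.07  1.03 -0.35  1.99 -1.92] op 0.0115
red ((np.float64(267.6029411764706), np.float64(202.01470588235293)), np.int64(68)) ((np.float64(243.4390243902439), np.float64(205.0487804878049)), np.int64(41)) pos [ 0.4652 -0.0498  0.0988] in tool [48.  -1.1 77. ] reproj err [-0.   0.1] [ 0.1 -0. ]
expected handle at rest [ 0.46127685 -0.04909224  0.08535534]
```

View pics/r4.png

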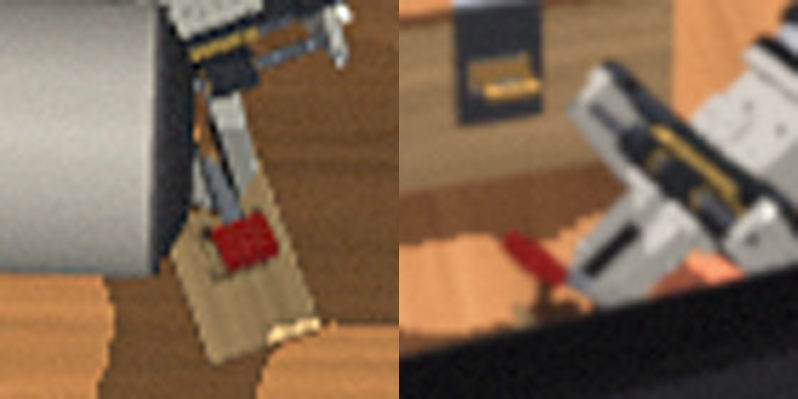

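Emit:
apply_moves(
  motion=[
    {"offset": [-1,0,6],"rotation": [0,0,0]},
    {"offset": [-1,0,5],"rotation": [0,0,0]},
    {"offset": [0,0,0],"rotation": [0,0,0]},
  ],
)

```text
time: 20.02
tool_pos: [0.542, -0.0207, 0.0918]
tool_rot: [-3.125, -1.002, -2.805]
contact_force: [0.1, -0.3, -1.2]
opening: 0.0109
```

```bash
python3 - <<'E'
from h import *
ins2()
E
```

```text
up 3.3 lat -1.3 h 3.9 mm rot err(tool) [-0.007 -0.077 -0.006] F [ 0.1 -0.3 -1.2] q [-0.03  1.06  1.07 -0.35  1.96 -1.91] op 0.0109
```

Emit:
apply_moves(
  motion=[
    {"offset": [-1,0,4],"rotation": [0,0,0]},
    {"offset": [0,0,2],"rotation": [0,0,0]},
    {"offset": [0,0,0],"rotation": [0,0,0]},
  ],
)

```text
time: 20.27
tool_pos: [0.5382, -0.0213, 0.0884]
tool_rot: [-3.125, -0.998, -2.804]
contact_force: [1.1, 1.1, 0.5]
opening: 0.0111
```

```bash
python3 - <<'E'
from h import *
ins2()
s=snap("side","s2");t=snap("top","t2");save(s,"r2.png",(220,160,290,230),5.7);save(t,"r1.png",(225,160,295,230),5.7)
a=cv2.imread("pics/r1.png");b=cv2.imread("pics/r2.png");cv2.imwrite("pics/r5.png",np.hstack([a,b]))
handle(t,s)
E
```

```text
up 3.4 lat -0.6 h -1.3 mm rot err(tool) [-0.007 -0.073 -0.006] F [1.1 1.1 0.5] q [-0.03  1.06  1.08 -0.35  1.94 -1.91] op 0.0111
red ((np.float64(268.078125), np.float64(205.0)), np.int64(64)) ((np.float64(241.55172413793105), np.float64(208.0344827586207)), np.int64(29)) pos [ 0.4579 -0.0517  0.0894] in tool [47.2 -0.9 71.5] reproj err [ 0.  -0.1] [-0.1  0. ]
```

View pics/r5.png

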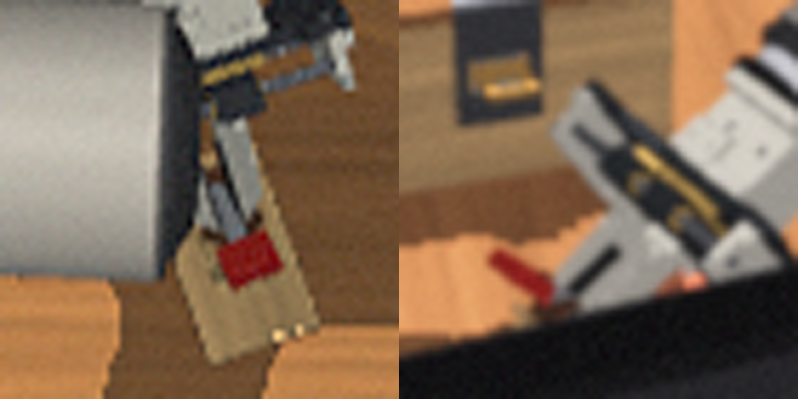

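Emit:
apply_moves(
  motion=[
    {"offset": [-1,0,2],"rotation": [0,0,0]},
    {"offset": [0,0,0],"rotation": [0,0,0]},
  ],
  grip_force=4,
)

```text
time: 20.53
tool_pos: [0.5368, -0.0213, 0.0868]
tool_rot: [-3.126, -0.999, -2.804]
contact_force: [0.1, 1.1, -0.7]
opening: 0.0119
```

Emit:
apply_moves(
  motion=[
    {"offset": [0,0,0],"rotation": [0,0,0]},
    {"offset": [0,0,0],"rotation": [0,0,0]},
    {"offset": [0,0,0],"rotation": [0,0,0]},
    {"offset": [0,0,0],"rotation": [0,0,0]},
  ],
  grip=0.6,
)

```text
time: 20.87
tool_pos: [0.5365, -0.0223, 0.0861]
tool_rot: [-3.125, -1.001, -2.805]
contact_force: [-1.5, 1.0, 0.9]
opening: 0.0333
```

```bash
python3 - <<'E'
from h import *
ins2()
s=snap("side","s2");t=snap("top","t2");save(s,"r2.png",(220,160,290,230),5.7);save(t,"r1.png",(225,160,295,230),5.7)
a=cv2.imread("pics/r1.png");b=cv2.imread("pics/r2.png");cv2.imwrite("pics/r6.png",np.hstack([a,b]))
handle(t,s)
E
```

```text
up 3.3 lat -1.0 h -4.3 mm rot err(tool) [-0.007 -0.075 -0.006] F [-1.5  1.   0.9] q [-0.03  1.06  1.09 -0.35  1.93 -1.91] op 0.0333
red ((np.float64(267.6865671641791), np.float64(204.26865671641792)), np.int64(67)) ((np.float64(242.53333333333333), np.float64(208.9)), np.int64(30)) pos [ 0.4611 -0.0507  0.0849] in tool [42.4 -0.7 68.4] reproj err [ 0.  -0.1] [-0.1  0. ]
```

View pics/r6.png

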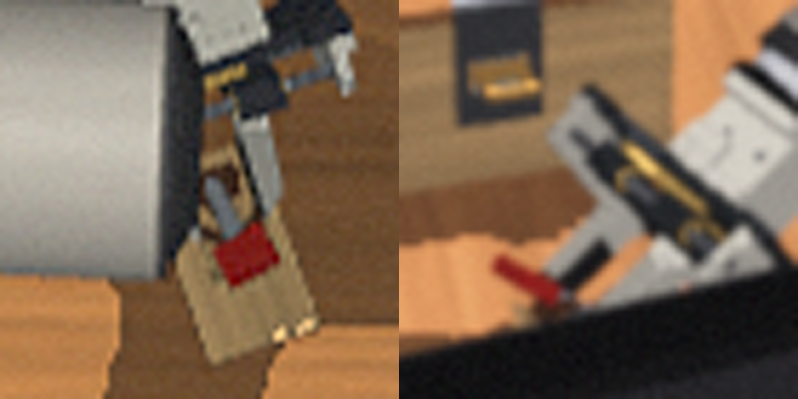

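Emit:
apply_moves(
  motion=[
    {"offset": [0,0,-10],"rotation": [0,0,0]},
    {"offset": [0,0,-20],"rotation": [0,0,0]},
    {"offset": [0,0,-25],"rotation": [0,0,0]},
    {"offset": [0,0,-25],"rotation": [0,0,0]},
  ],
  grip=0.35,
)

```text
time: 21.3
tool_pos: [0.5979, 0.0003, 0.1282]
tool_rot: [-3.132, -1.011, -2.801]
contact_force: [0.5, -0.7, -0.4]
opening: 0.0577
```

```bash
python3 - <<'E'
from h import *
s=snap("side","s2");t=snap("top","t2");save(s,"r2.png",(220,160,290,230),5.7);save(t,"r1.png",(225,160,295,230),5.7)
a=cv2.imread("pics/r1.png");b=cv2.imread("pics/r2.png");cv2.imwrite("pics/r7.png",np.hstack([a,b]))
handle(t,s)
plan([((.53,-.03,.32),down(200)),((.5,-.05,.32),down(140)),((.47,-.06,.32),down(80)),((.45,-.06,.31),down(20))],cap=36)
E
```

```text
red ((np.float64(267.6865671641791), np.float64(204.26865671641792)), np.int64(67)) ((np.float64(242.3448275862069), np.float64(208.9655172413793)), np.int64(29)) pos [ 0.4608 -0.0506  0.0847] in tool [ 42.   -0.5 149. ] reproj err [ 0. -0.] [-0.  0.]
[{offset: [22, -1, -4], rotation: [-0.0, -0.11, -0.0]}, {offset: [22, -1, -7], rotation: [-0.0, -0.11, -0.0]}, {offset: [21, -1, -9], rotation: [-0.0, -0.11, -0.0]}, {offset: [20, -1, -11], rotation: [-0.0, -0.11, -0.0]}, {offset: [18, -1, -13], rotation: [-0.0, -0.11, -0.0]}, {offset: [17, 0, -16], rotation: [-0.0, -0.11, -0.0]}, {offset: [15, -1, -17], rotation: [-0.0, -0.11, -0.0]}, {offset: [13, 0, -19], rotation: [-0.0, -0.12, -0.0]}, {offset: [11, -1, -20], rotation: [-0.01, -0.11, 0.0]}, {offset: [4, -1, 0], rotation: [-0.0, -0.0, 0.12]}, {offset: [4, -1, 0], rotation: [-0.0, -0.0, 0.12]}, {offset: [4, -2, 0], rotation: [-0.0, -0.0, 0.12]}]
[{offset: [3, -2, 0], rotation: [-0.0, -0.0, 0.11]}, {offset: [3, -3, 0], rotation: [-0.0, -0.0, 0.12]}, {offset: [3, -3, 0], rotation: [-0.0, -0.0, 0.11]}, {offset: [2, -3, 0], rotation: [-0.
[... 359 characters left out ...]
 [-0.0, -0.0, 0.11]}, {offset: [0, -4, 0], rotation: [-0.0, -0.0, 0.12]}]
[{offset: [-1, -3, 0], rotation: [-0.0, -0.0, 0.11]}, {offset: [-1, -4, 0], rotation: [-0.0, -0.0, 0.12]}, {offset: [-1, -3, 0], rotation: [-0.0, -0.0, 0.11]}, {offset: [0, -2, 1], rotation: [-0.0, 0.0, 0.12]}, {offset: [-1, -2, 1], rotation: [-0.0, 0.0, 0.12]}, {offset: [-1, -2, 1], rotation: [-0.0, 0.0, 0.12]}, {offset: [-1, -2, 1], rotation: [-0.0, 0.0, 0.12]}, {offset: [-1, -2, 1], rotation: [-0.0, 0.0, 0.11]}, {offset: [-2, -2, 1], rotation: [-0.0, 0.0, 0.12]}, {offset: [-2, -1, 1], rotation: [-0.0, 0.0, 0.11]}, {offset: [-2, -1, 2], rotation: [-0.0, 0.0, 0.12]}, {offset: [-1, -1, 1], rotation: [-0.0, 0.0, 0.11]}]
```

View pics/r7.png

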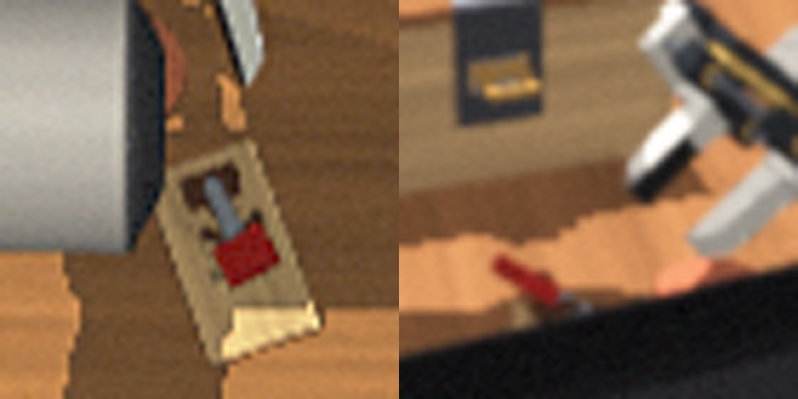

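Emit:
apply_moves(
  motion=[
    {"offset": [22,-1,-10],"rotation": [0,-0.11,0]},
    {"offset": [22,-1,-12],"rotation": [0,-0.11,0]},
    {"offset": [21,-1,-14],"rotation": [0,-0.11,0]},
    {"offset": [20,-1,-14],"rotation": [0,-0.11,0]},
    {"offset": [18,-1,-14],"rotation": [0,-0.11,0]},
    {"offset": [17,0,-16],"rotation": [0,-0.11,0]},
    {"offset": [15,-1,-17],"rotation": [0,-0.11,0]},
    {"offset": [13,0,-19],"rotation": [0,-0.12,0]},
    {"offset": [11,-1,-10],"rotation": [-0.01,-0.11,0]},
    {"offset": [4,-1,0],"rotation": [0,-0.03,0.12]},
    {"offset": [4,-1,0],"rotation": [0,0,0.12]},
    {"offset": [4,-2,0],"rotation": [0,0,0.12]},
  ],
)

```text
time: 22.4
tool_pos: [0.5207, -0.0344, 0.3058]
tool_rot: [3.118, 0.035, 3.117]
contact_force: [0.5, 0.3, 0.1]
opening: 0.0597
```

Emit:
apply_moves(
  motion=[
    {"offset": [3,-2,0],"rotation": [0,0,0.12]},
    {"offset": [3,-3,0],"rotation": [0,0,0.12]},
    {"offset": [3,-3,0],"rotation": [0,0,0.12]},
    {"offset": [2,-3,0],"rotation": [0,0,0.12]},
    {"offset": [2,-3,0],"rotation": [0,0,0.12]},
    {"offset": [2,-4,0],"rotation": [0,0,0.12]},
    {"offset": [2,-3,0],"rotation": [0,0,0.12]},
    {"offset": [1,-3,0],"rotation": [0,0,0.12]},
    {"offset": [1,-3,0],"rotation": [0,0,0.12]},
    {"offset": [1,-4,0],"rotation": [0,0,0.12]},
    {"offset": [0,-3,0],"rotation": [0,0,0.12]},
    {"offset": [0,-4,0],"rotation": [0,0,0.12]},
  ],
)

```text
time: 23.4
tool_pos: [0.4634, -0.0524, 0.2943]
tool_rot: [3.12, -0.025, 1.619]
contact_force: [0.5, -0.5, -0.3]
opening: 0.0596
```

Emit:
apply_moves(
  motion=[
    {"offset": [-1,-3,0],"rotation": [0,0,0.12]},
    {"offset": [-1,-4,0],"rotation": [0,0,0.12]},
    {"offset": [-1,-3,0],"rotation": [0,0,0.12]},
    {"offset": [0,-2,1],"rotation": [0,0,0.12]},
    {"offset": [-1,-2,1],"rotation": [0,0,0.12]},
    {"offset": [-1,-2,1],"rotation": [0,0,0.12]},
    {"offset": [-1,-2,1],"rotation": [0,0,0.12]},
    {"offset": [-1,-2,1],"rotation": [0,0,0.12]},
  ],
)

```text
time: 24.07
tool_pos: [0.4318, -0.0515, 0.2817]
tool_rot: [-3.123, -0.024, 0.618]
contact_force: [0.2, -0.6, -0.6]
opening: 0.0598
```

```bash
cat >> h.py <<'E'
# regrasp frame: tool z=-px, tool x horizontal-forward/up
xg=-nz  # placeholder
zg=-px; xg=(-dS+[0,0,1])/math.sqrt(2)
Rg=Rn.from_matrix(np.c_[xg,np.cross(zg,xg),zg])
def gr(s,back,ht=0): return RS+px*((s-31)/1000+.047+back)+np.array([0,0,ht])
E
python3 - <<'E'
from h import *
p,R,o=pose();print(p,o["tool_rot"],o["qpos"].round(2))
print(Rg.as_euler("xyz"),gr(88,.06),gr(88,0))
plan([((.40,-.07,.27),Rn.from_euler("xyz",[math.pi,-.4,math.radians(20)])),(gr(88,.06),Rg)],cap=36)
E
```

```text
[ 0.43181746 -0.05153335  0.28173421] [-3.12313119 -0.024282    0.61818825] [-0.31  0.18  1.77  0.03  1.18  0.63]
[ 3.14159265 -0.78539816  0.34906585] [ 0.38552806 -0.07666254  0.16596551] [ 0.42539585 -0.06215186  0.12353911]
[{offset: [-9, -1, 3], rotation: [-0.02, 0.09, 0.07]}, {offset: [-10, 0, 2], rotation: [-0.02, 0.1, 0.06]}, {offset: [-9, 0, 1], rotation: [-0.02, 0.09, 0.07]}, {offset: [-10, 1, 0], rotation: [-0.01, 0.1, 0.06]}, {offset: [-14, 1, 22], rotation: [-0.0, 0.1, 0.0]}, {offset: [-16, 0, 21], rotation: [-0.0, 0.09, 0.0]}, {offset: [-18, 1, 19], rotation: [-0.0, 0.1, 0.0]}, {offset: [-19, 0, 18], rotation: [-0.0, 0.09, 0.0]}]
```

Emit:
apply_moves(
  motion=[
    {"offset": [-7,-1,3],"rotation": [-0.02,0.09,0.07]},
    {"offset": [-8,0,2],"rotation": [-0.02,0.1,0.06]},
    {"offset": [-8,0,1],"rotation": [-0.02,0.09,0.07]},
    {"offset": [-8,1,0],"rotation": [-0.01,0.1,0.06]},
    {"offset": [-14,1,18],"rotation": [0,0.1,0]},
    {"offset": [-16,0,18],"rotation": [0,0.09,0]},
    {"offset": [-16,1,16],"rotation": [0,0.1,0]},
    {"offset": [-15,0,14],"rotation": [0,0.09,0]},
  ],
)

```text
time: 24.73
tool_pos: [0.3893, -0.0645, 0.2124]
tool_rot: [-3.114, -0.653, 0.331]
contact_force: [0.2, 0.5, -0.4]
opening: 0.0597
```

```bash
cat >> h.py <<'E'
def ing():
    p,R,o=pose(); e=p-gr(88,0); print("back %.1f x %.1f y %.1f"%(e@px*1000,e@xg*1000,e@np.cross(zg,xg)*1000),"rot err",(R.inv()*Rg).as_rotvec().round(3),"F",o["contact_force"].round(1),"q",o["qpos"].round(2),"op",round(o["opening"],4))
E
python3 - <<'E'
from h import *
ing()
plan([(gr(88,.035),Rg)],cap=30)
E
```

```text
back 87.4 x 38.3 y -10.1 rot err [-0.015  0.133 -0.016] F [ 0.2  0.5 -0.4] q [-0.74  0.09  2.32  1.03  0.69 -0.32] op 0.0597
[{offset: [-10, 4, 19], rotation: [-0.01, 0.04, -0.01]}, {offset: [-11, 3, 19], rotation: [-0.0, 0.05, -0.0]}, {offset: [-12, 4, 17], rotation: [-0.01, 0.04, -0.01]}]
```

Emit:
apply_moves(
  motion=[
    {"offset": [-14,4,12],"rotation": [-0.01,0.05,-0.01]},
    {"offset": [-13,3,12],"rotation": [0,0.05,0]},
    {"offset": [-10,4,10],"rotation": [-0.01,0.04,-0.01]},
    {"offset": [0,0,5],"rotation": [0,0,0]},
  ],
)

```text
time: 25.07
tool_pos: [0.3852, -0.07, 0.1666]
tool_rot: [-3.131, -0.759, 0.338]
contact_force: [0.5, 0.7, 0.8]
opening: 0.0598
```

```bash
python3 - <<'E'
from h import *
ing()
plan([(gr(88,.03),Rg)],cap=30)
s=snap("side","s2");t=snap("top","t2");save(s,"u2.png",(200,150,270,220),5.7);save(t,"u1.png",(235,170,305,240),5.7)
a=cv2.imread("pics/u1.png");b=cv2.imread("pics/u2.png");cv2.imwrite("pics/u3.png",np.hstack([a,b]))
E
```

```text
back 59.1 x 1.9 y -6.4 rot err [-0.003  0.027 -0.008] F [0.5 0.7 0.8] q [-0.83  0.25  2.45  1.45  0.7  -0.9 ] op 0.0598
[{offset: [-1, 6, 29], rotation: [-0.0, 0.03, -0.01]}]
```

View pics/u3.png

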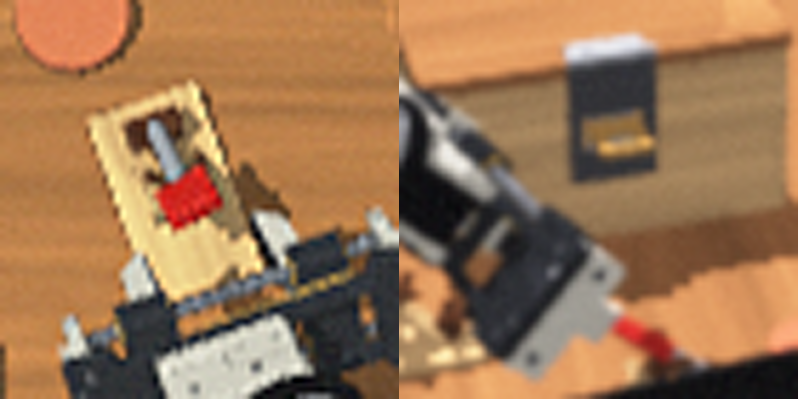

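```bash
python3 - <<'E'
from h import *
h=handle(load("t2"),load("s2"))
e=h-(RS+px*.05); print("handle err: px %.1f x %.1f y %.1f"%(e@px*1000,e@xg*1000,e@np.cross(zg,xg)*1000))
t=load("t2")
# shank line in top: foot tip & shoulder
for s_ in(0,20,40,66): print(s_,((proj(t,RS+px*(s_-31)/1000)+.4-[235,170])*5.7).round())
E
```

```text
red ((np.float64(267.7162162162162), np.float64(204.32432432432432)), np.int64(74)) ((np.float64(242.4814814814815), np.float64(209.0)), np.int64(27)) pos [ 0.461  -0.0508  0.0846] in tool [ -1.    8.5 113.1] reproj err [ 0.  -0.1] [-0.1  0. ]
handle err: px 0.0 x -1.2 y 1.5
0 [149. 122.]
20 [158. 140.]
40 [167. 158.]
66 [179. 182.]
```

Emit:
apply_moves(
  motion=[
    {"offset": [-1,5,12],"rotation": [0,0.03,-0.01]},
    {"offset": [-1,3,10],"rotation": [0,0,0]},
    {"offset": [0,0,4],"rotation": [0,0,0]},
    {"offset": [0,0,0],"rotation": [0,0,0]},
  ],
)

```text
time: 25.5
tool_pos: [0.4031, -0.0702, 0.1475]
tool_rot: [-3.137, -0.786, 0.349]
contact_force: [0.6, -0.1, -0.1]
opening: 0.06
```

```bash
python3 - <<'E'
from h import *
ing()
s=snap("side","s2");t=snap("top","t2");save(s,"v2.png",(200,150,270,220),5.7);save(t,"v1.png",(235,170,305,240),5.7)
a=cv2.imread("pics/v1.png");b=cv2.imread("pics/v2.png");cv2.imwrite("pics/v3.png",np.hstack([a,b]))
handle(t,s)
E
```

```text
back 33.7 x 0.2 y -0.1 rot err [-0.004 -0.001  0.   ] F [ 0.6 -0.1 -0.1] q [-0.8   0.35  2.44  1.61  0.7  -1.06] op 0.06
red ((np.float64(267.7162162162162), np.float64(204.32432432432432)), np.int64(74)) ((np.float64(245.6), np.float64(211.2)), np.int64(5)) pos [ 0.4673 -0.0515  0.0747] in tool [-4.8  4.7 99. ] reproj err [ 0.1 -1.6] [-1.2  0.3]
```

View pics/v3.png

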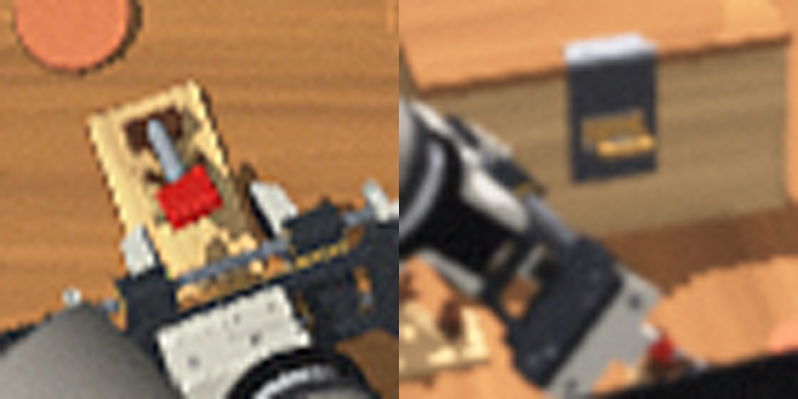

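Emit:
apply_moves(
  motion=[
    {"offset": [0,1,12],"rotation": [0,0,0]},
    {"offset": [0,0,12],"rotation": [0,0,0]},
    {"offset": [0,0,7],"rotation": [0,0,0]},
    {"offset": [0,0,0],"rotation": [0,0,0]},
  ],
)

```text
time: 25.93
tool_pos: [0.4243, -0.0632, 0.1282]
tool_rot: [3.138, -0.789, 0.355]
contact_force: [0.2, 0.4, -0.3]
opening: 0.0597
```

```bash
python3 - <<'E'
from h import *
ing()
t=snap("top","t2");save(t,"v1.png",(235,170,305,240),5.7)
E
```

```text
back 4.3 x 2.3 y 0.6 rot err [-0.001 -0.003  0.004] F [ 0.2  0.4 -0.3] q [-0.72  0.43  2.42  1.76  0.69 -1.17] op 0.0597
```

View pics/v1.png

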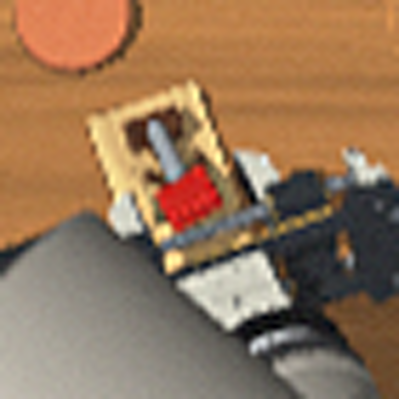

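Emit:
apply_moves(
  motion=[
    {"offset": [-2,0,4],"rotation": [0,0,0]},
    {"offset": [0,0,0],"rotation": [0,0,0]},
  ],
)

```text
time: 26.15
tool_pos: [0.4251, -0.0626, 0.1251]
tool_rot: [3.136, -0.79, 0.357]
contact_force: [0.0, 0.2, 1.0]
opening: 0.0597
```

Emit:
apply_moves(
  motion=[
    {"offset": [0,0,0],"rotation": [0,0,0]},
    {"offset": [0,0,0],"rotation": [0,0,0]},
    {"offset": [0,0,0],"rotation": [0,0,0]},
    {"offset": [0,0,0],"rotation": [0,0,0]},
    {"offset": [0,0,0],"rotation": [0,0,0]},
    {"offset": [0,0,0],"rotation": [0,0,0]},
    {"offset": [0,0,0],"rotation": [0,0,0]},
  ],
  grip=1,
  grip_force=35,
)

```text
time: 26.73
tool_pos: [0.4244, -0.0626, 0.1261]
tool_rot: [3.136, -0.79, 0.357]
contact_force: [-0.3, 0.9, -0.1]
opening: 0.0322
```

```bash
python3 - <<'E'
from h import *
ing()
t=snap("top","t2");save(t,"v4.png",(235,170,305,240),5.7)
E
```

```text
back 2.6 x 1.0 y 0.1 rot err [-0.    -0.005  0.006] F [-0.3  0.9 -0.1] q [-0.72  0.44  2.43  1.78  0.69 -1.19] op 0.0322
```

View pics/v4.png

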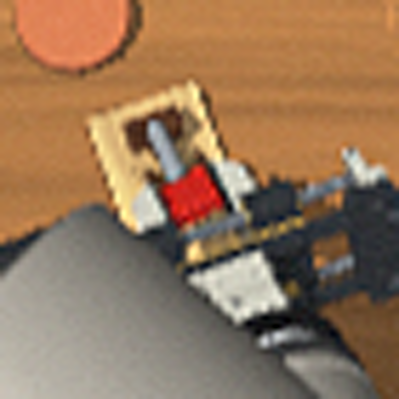

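```bash
python3 - <<'E'
from h import *
p,R,o=pose()
a=p+R.apply([.04,0,-.01])
E=np.array([.4842,.1645,0])
plan([(a,R),((.43,-.03,.33),down(20)),((.47,.06,.33),down(58)),(E+[0,0,.30],down(96))],cap=36)
E
```

```text
[{offset: [20, 0, -5], rotation: [0.0, 0.0, 0.0]}, {offset: [20, 0, -5], rotation: [0.0, -0.0, 0.0]}, {offset: [17, -4, -17], rotation: [0.0, -0.11, 0.0]}, {offset: [15, -4, -19], rotation: [0.0, -0.11, 0.0]}, {offset: [12, -4, -21], rotation: [0.0, -0.11, 0.0]}, {offset: [10, -4, -22], rotation: [0.0, -0.12, 0.0]}, {offset: [7, -4, -23], rotation: [0.0, -0.11, 0.0]}, {offset: [5, -4, -23], rotation: [0.0, -0.12, 0.0]}, {offset: [2, -4, -24], rotation: [0.0, -0.11, 0.0]}, {offset: [11, -12, 0], rotation: [0.0, 0.0, -0.11]}, {offset: [13, -10, 0], rotation: [0.0, 0.0, -0.11]}, {offset: [14, -9, 0], rotation: [0.0, 0.0, -0.11]}]
[{offset: [15, -7, 0], rotation: [0.0, 0.0, -0.11]}, {offset: [15, -6, 0], rotation: [0.0, 0.0, -0.11]}, {offset: [16, -4, -1], rotation: [0.0, 0.0, -0.11]}, {offset: [16, -7, 5], rotation: [0.0, 0.0, -0.11]}, {offset: [17, -6, 5], rotation: [0.0, 0.0, -0.11]}, {offset: [17, -4, 5], rotation: [0.0, 0.0, -0.11]}, {offset: [17, -1, 5], rotation: [0.0, 0.0, -0.11]}, {offset: [18, 0, 5], rotation: [0.0, 0.0, -0.11]}, {offset: [17, 2, 5], rotation: [0.0, 0.0, -0.11]}]
```

Emit:
apply_moves(
  motion=[
    {"offset": [8,0,-3],"rotation": [0,0,0]},
    {"offset": [16,0,-6],"rotation": [0,0,0]},
    {"offset": [20,0,-10],"rotation": [0,0,0]},
    {"offset": [17,-4,-17],"rotation": [0,-0.11,0]},
    {"offset": [15,-4,-19],"rotation": [0,-0.11,0]},
    {"offset": [12,-4,-21],"rotation": [0,-0.11,0]},
    {"offset": [10,-4,-22],"rotation": [0,-0.12,0]},
    {"offset": [7,-4,-23],"rotation": [0,-0.11,0]},
    {"offset": [5,-4,-23],"rotation": [0,-0.12,0]},
    {"offset": [2,-4,-24],"rotation": [0,-0.11,0]},
  ],
)

```text
time: 27.62
tool_pos: [0.4159, -0.0379, 0.2508]
tool_rot: [-3.082, -0.384, 0.377]
contact_force: [-0.4, 1.0, -0.7]
opening: 0.0322
```

```bash
python3 - <<'E'
from h import *
p,R,o=pose(); print(p,o["tool_rot"],o["qpos"].round(2),o["opening"])
E=np.array([.4842,.1645,0])
plan([((.43,-.03,.33),down(30)),((.47,.06,.33),down(63)),(E+[0,0,.30],down(96))],cap=36)
E
```

```text
[ 0.41591649 -0.03791713  0.25083312] [-3.08155274 -0.38392431  0.37684856] [-0.48  0.08  2.06  0.45  0.84  0.43] 0.03215885029708275
[{offset: [11, -2, -17], rotation: [-0.01, -0.1, -0.03]}, {offset: [9, -1, -18], rotation: [-0.01, -0.1, -0.03]}, {offset: [8, 0, -19], rotation: [-0.01, -0.09, -0.04]}, {offset: [6, 0, -19], rotation: [-0.0, -0.1, -0.03]}, {offset: [16, -12, 0], rotation: [-0.0, 0.0, -0.12]}, {offset: [17, -10, 0], rotation: [-0.0, 0.0, -0.12]}, {offset: [18, -7, 0], rotation: [-0.0, 0.0, -0.11]}, {offset: [19, -6, 0], rotation: [-0.0, 0.0, -0.12]}, {offset: [20, -3, 0], rotation: [-0.0, 0.0, -0.11]}, {offset: [20, -7, 6], rotation: [-0.0, -0.0, -0.12]}, {offset: [21, -4, 6], rotation: [-0.0, -0.0, -0.11]}, {offset: [21, -2, 6], rotation: [-0.0, -0.0, -0.12]}]
[{offset: [21, 0, 6], rotation: [-0.0, -0.0, -0.11]}, {offset: [20, 2, 6], rotation: [-0.0, -0.0, -0.12]}]
```

Emit:
apply_moves(
  motion=[
    {"offset": [11,-2,-17],"rotation": [-0.01,-0.1,-0.03]},
    {"offset": [9,-1,-18],"rotation": [-0.01,-0.1,-0.03]},
    {"offset": [8,0,-19],"rotation": [-0.01,-0.09,-0.04]},
    {"offset": [6,0,-19],"rotation": [0,-0.1,-0.03]},
    {"offset": [16,-12,0],"rotation": [0,0,-0.12]},
    {"offset": [17,-10,0],"rotation": [0,0,-0.12]},
    {"offset": [18,-7,0],"rotation": [0,0,-0.11]},
    {"offset": [19,-6,0],"rotation": [0,0,-0.12]},
    {"offset": [20,-3,0],"rotation": [0,0,-0.11]},
    {"offset": [20,-7,0],"rotation": [0,0,-0.12]},
  ],
)

```text
time: 28.45
tool_pos: [0.4735, 0.0836, 0.3353]
tool_rot: [-3.13, 0.029, 1.239]
contact_force: [0.9, 0.3, -1.4]
opening: 0.0324
```

```bash
python3 - <<'E'
from h import *
p,R,o=pose(); print(p,o["tool_rot"],o["qpos"].round(2),o["opening"])
E=np.array([.4842,.1645,0])
plan([(E-[0,.03,-.30],down(96))],cap=36)
for n in("top","side"):
    p=snap(n,n[0]+"3")
    for q in("staple_eye","hasp_hinge","chest"):
        print(n,q,[(np.round(d["location"],4).tolist(),round(d["score"],2)) for d in tip_of(q,p)][:2])
t=load("t3");s=load("s3");save(t,"w1.png",(165,160,235,230),5.7);save(s,"w2.png",(200,130,270,200),5.7)
a=cv2.imread("pics/w1.png");b=cv2.imread("pics/w2.png");cv2.imwrite("pics/w3.png",np.hstack([a,b]))
E
```

```text
[0.47353819 0.08361046 0.33527149] [-3.13028479  0.02921324  1.23876836] [ 0.03  0.24  1.55 -0.02  1.38  0.36] 0.03235109790257649
[{offset: [13, -2, 8], rotation: [-0.0, 0.01, -0.11]}, {offset: [13, 0, 9], rotation: [-0.01, 0.01, -0.11]}, {offset: [13, 1, 9], rotation: [-0.0, 0.0, -0.11]}, {offset: [13, 3, 8], rotation: [-0.01, 0.01, -0.11]}]
top staple_eye [([0.4876, 0.1653, 0.0878], 0.86), ([0.2786, 0.2902, 0.0009], 0.55)]
top hasp_hinge [([0.4832, 0.1876, 0.1358], 0.61)]
top chest [([0.476, 0.2759, -0.0024], 0.72), ([0.5053, -0.3091, -0.0012], 0.62)]
side staple_eye [([0.4802, 0.1612, 0.0881], 0.67)]
side hasp_hinge [([0.4834, 0.1898, 0.1342], 0.69)]
side chest [([0.4717, 0.2723, 0.0024], 0.95)]
```

View pics/w3.png

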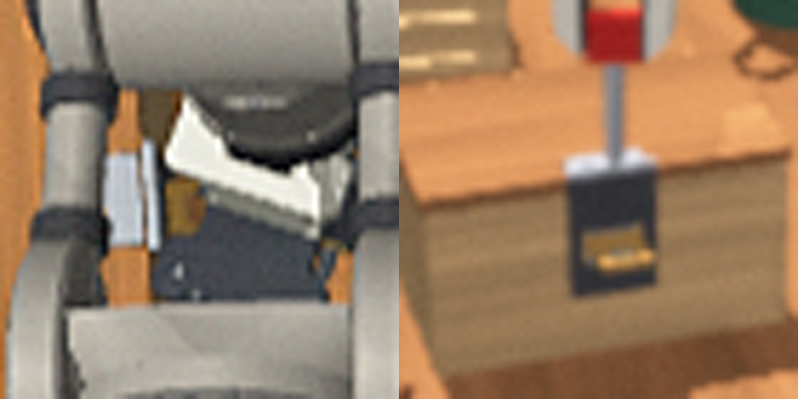

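```bash
python3 - <<'E'
from h import *
t=load("t0");save(t,"x1.png",(188,186,212,206),20);s=load("s3");save(s,"x2.png",(226,164,250,184),20)
s=load("s0");save(s,"x4.png",(226,164,250,184),20)
a=[cv2.resize(cv2.imread("pics/x%d.png"%i),(396,330)) for i in(1,2)];cv2.imwrite("pics/x3.png",np.hstack(a))
for u in((423.5,338.5),): print(ray(t,(130+u[0]/6-.42,140+u[1]/6-.42),.089))
for n,q in(("t0",(188,186)),("s3",(226,164))):
    p=load(n); print(n,[((proj(p,ch(x,y,89))-q+.475)*16.5).round().tolist() for x,y in((-17,-36),(17,-36),(17,0),(-17,0),(-9,-30),(9,-30),(9,-12),(-9,-12))])
E
```

```text
[0.48544486 0.16561873 0.089     ]
t0 [[289.0, 261.0], [276.0, 89.0], [91.0, 107.0], [103.0, 279.0], [255.0, 223.0], [249.0, 132.0], [156.0, 141.0], [163.0, 232.0]]
s3 [[154.0, 212.0], [304.0, 189.0], [260.0, 110.0], [112.0, 133.0], [182.0, 193.0], [262.0, 181.0], [240.0, 142.0], [161.0, 154.0]]
```

View pics/x3.png

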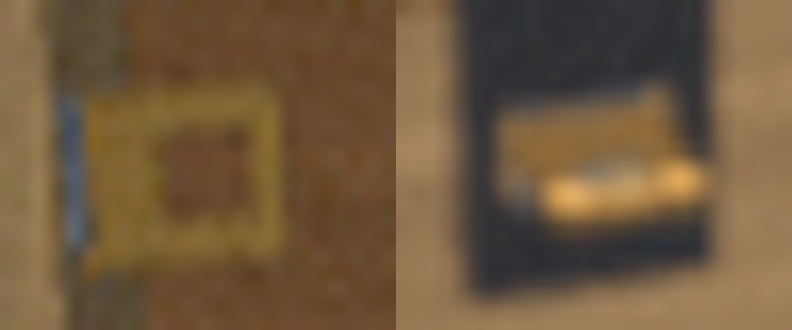

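Emit:
apply_moves(
  motion=[
    {"offset": [15,-2,8],"rotation": [0,0.01,-0.11]},
    {"offset": [17,0,9],"rotation": [-0.01,0.01,-0.11]},
    {"offset": [20,1,9],"rotation": [0,0,-0.11]},
    {"offset": [20,3,15],"rotation": [-0.01,0.01,-0.11]},
    {"offset": [8,2,15],"rotation": [0,0,0]},
    {"offset": [0,0,0],"rotation": [0,0,0]},
  ],
)

```text
time: 29.35
tool_pos: [0.4887, 0.1585, 0.2788]
tool_rot: [3.131, -0.004, 1.678]
contact_force: [-0.9, -0.1, -0.8]
opening: 0.0321
```

```bash
cat >> h.py <<'E'
EYE=np.array([.4848,.1658,.089])
def ine(): 
    p,R,o=pose(); f=p+R.apply([0,0,.1376]); print("TCP",p.round(4),"foot-eye mm",((f-EYE)*1000).round(1),"rot err",(R.inv()*down(96)).as_rotvec().round(3),"F",o["contact_force"].round(1),"op",round(o["opening"],4))
E
python3 - <<'E'
from h import *
ine()
plan([(EYE+[0,0,.1526],down(96))],cap=20)
E
```

```text
TCP [0.4887 0.1585 0.2788] foot-eye mm [ 5.3 -6.6 52.2] rot err [ 0.011 -0.004  0.003] F [-0.9 -0.1 -0.8] op 0.0321
[{offset: [4, -2, 19], rotation: [0.01, -0.0, 0.0]}, {offset: [4, -1, 18], rotation: [0.0, -0.0, 0.0]}]
```

Emit:
apply_moves(
  motion=[
    {"offset": [4,-3,16],"rotation": [0.01,0,0]},
    {"offset": [3,-1,12],"rotation": [0,0,0]},
    {"offset": [0,0,7],"rotation": [0,0,0]},
    {"offset": [0,0,0],"rotation": [0,0,0]},
  ],
)

```text
time: 29.68
tool_pos: [0.4848, 0.1625, 0.2449]
tool_rot: [3.139, -0.003, 1.672]
contact_force: [-0.8, -0.3, -1.3]
opening: 0.0322
```

```bash
python3 - <<'E'
from h import *
ine()
s=snap("side","s3");t=snap("top","t3");save(s,"y1.png",(218,140,258,180),14);
p,R,o=pose()
print([((proj(s,p+R.apply([0,0,z]))-[218,140]+.46)*14).round().tolist() for z in(.0416,.0716,.105,.1376)])
print("eye", ((proj(s,EYE)-[218,140]+.46)*14).round())
save(t,"y2.png",(165,160,235,230),5.7)
E
```

```text
TCP [0.4848 0.1625 0.2449] foot-eye mm [ 0.3 -2.9 18.3] rot err [ 0.002 -0.003 -0.003] F [-0.8 -0.3 -1.3] op 0.0322
[[292.0, 80.0], [295.0, 187.0], [298.0, 305.0], [301.0, 416.0]]
eye [296. 478.]
```

View pics/y1.png

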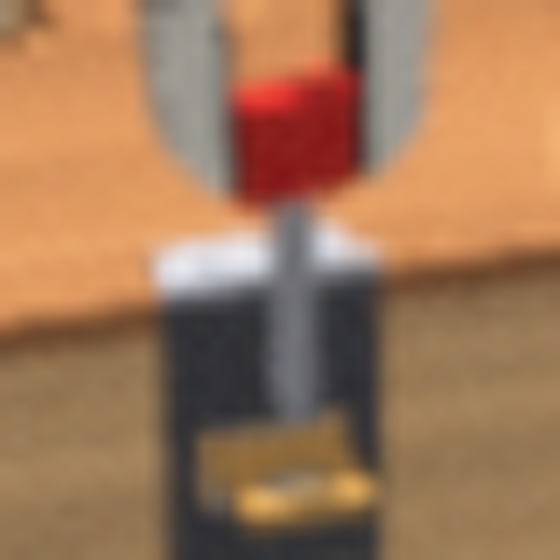

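View pics/y2.png

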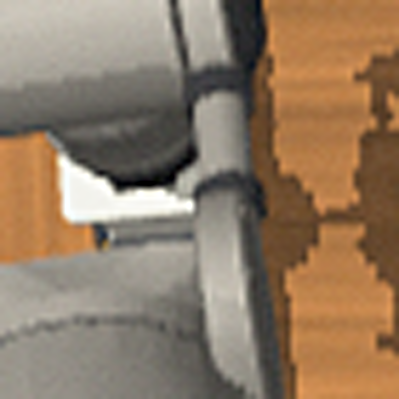

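Emit:
apply_moves(
  motion=[
    {"offset": [3,-1,4],"rotation": [0,0,0]},
    {"offset": [0,0,8],"rotation": [0,0,0]},
    {"offset": [0,0,2],"rotation": [0,0,0]},
    {"offset": [0,0,0],"rotation": [0,0,0]},
  ],
)

```text
time: 30.12
tool_pos: [0.4856, 0.1649, 0.2339]
tool_rot: [3.131, -0.003, 1.67]
contact_force: [-0.2, -0.4, -0.8]
opening: 0.032
```

```bash
python3 - <<'E'
from h import *
ine()
s=snap("side","s3");save(s,"y3.png",(218,140,258,180),14);
p,R,o=pose()
print([((proj(s,p+R.apply([0,0,z]))-[218,140]+.46)*14).round().tolist() for z in(.0416,.0716,.105,.1376)])
E
```

```text
TCP [0.4856 0.1649 0.2339] foot-eye mm [ 2.2 -0.3  7.3] rot err [ 0.01  -0.003 -0.005] F [-0.2 -0.4 -0.8] op 0.032
[[293.0, 120.0], [296.0, 227.0], [300.0, 343.0], [303.0, 453.0]]
```

View pics/y3.png

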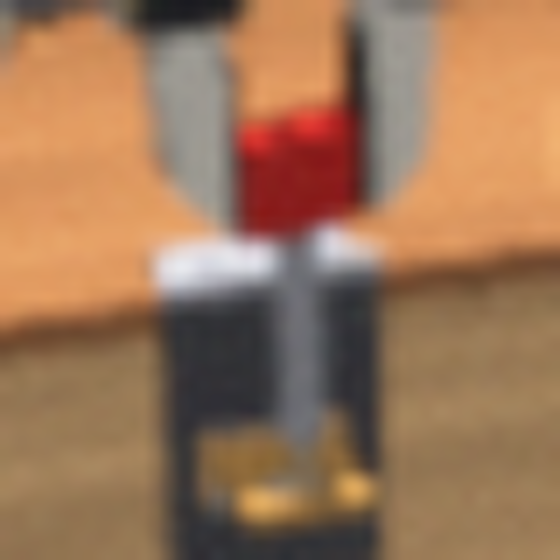

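Emit:
apply_moves(
  motion=[
    {"offset": [0,-1,3],"rotation": [0.01,0,0]},
    {"offset": [0,-1,3],"rotation": [0,0,0]},
    {"offset": [0,0,4],"rotation": [0,0,0]},
    {"offset": [0,0,4],"rotation": [0,0,0]},
  ],
)

```text
time: 30.5
tool_pos: [0.484, 0.1648, 0.2198]
tool_rot: [3.141, -0.003, 1.671]
contact_force: [0.9, 0.4, 0.1]
opening: 0.0321
```

```bash
python3 - <<'E'
from h import *
ine()
s=snap("side","s3");save(s,"y4.png",(218,140,258,180),14);
E
```

```text
TCP [0.484  0.1648 0.2198] foot-eye mm [-0.7 -0.5 -6.8] rot err [ 0.001 -0.003 -0.005] F [0.9 0.4 0.1] op 0.0321
```

View pics/y4.png

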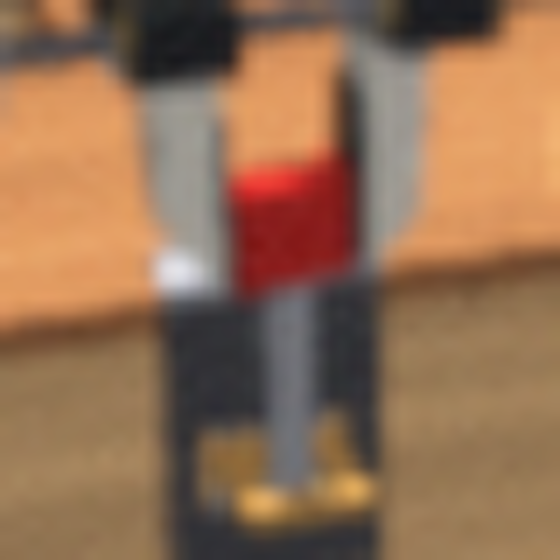

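Emit:
apply_moves(
  motion=[
    {"offset": [0,0,7],"rotation": [0,0,0]},
    {"offset": [0,0,8],"rotation": [0,0,0]},
    {"offset": [0,0,8],"rotation": [0,0,0]},
  ],
)

```text
time: 30.8
tool_pos: [0.4843, 0.1656, 0.1954]
tool_rot: [3.139, -0.005, 1.67]
contact_force: [0.2, 0.3, -0.8]
opening: 0.0321
```

```bash
python3 - <<'E'
from h import *
ine()
E
```

```text
TCP [0.4843 0.1656 0.1954] foot-eye mm [ -0.1   0.5 -31.2] rot err [ 0.003 -0.005 -0.005] F [ 0.2  0.3 -0.8] op 0.0321
```

Emit:
apply_moves(
  motion=[
    {"offset": [0,0,8],"rotation": [0,0,0]},
    {"offset": [0,0,8],"rotation": [0,0,0]},
    {"offset": [0,0,7],"rotation": [0,0,0]},
    {"offset": [0,0,3],"rotation": [0,0,0]},
    {"offset": [0,0,0],"rotation": [0,0,0]},
  ],
)

```text
time: 31.22
tool_pos: [0.4831, 0.1658, 0.1636]
tool_rot: [-3.14, -0.005, 1.67]
contact_force: [0.1, 0.6, 0.0]
opening: 0.0324
```

```bash
python3 - <<'E'
from h import *
ine()
s=snap("side","s3");save(s,"y5.png",(218,140,258,180),14);
E
```

```text
TCP [0.4831 0.1658 0.1636] foot-eye mm [ -2.    0.6 -63. ] rot err [-0.002 -0.005 -0.005] F [0.1 0.6 0. ] op 0.0324
```

View pics/y5.png

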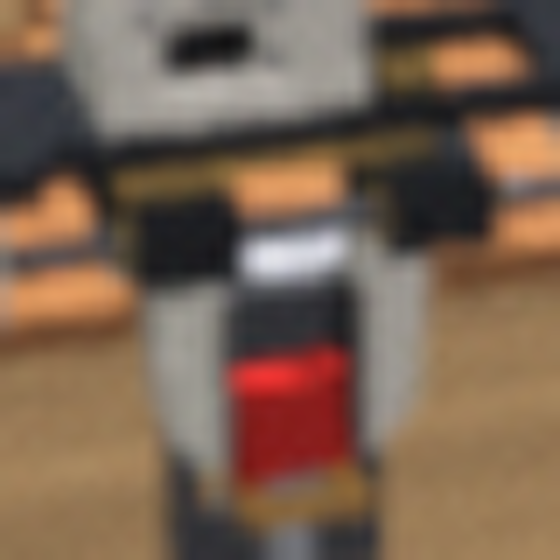

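Emit:
apply_moves(
  motion=[
    {"offset": [0,1,2],"rotation": [0,0,0]},
    {"offset": [0,0,1],"rotation": [0,0,0]},
  ],
)

```text
time: 31.43
tool_pos: [0.4844, 0.166, 0.161]
tool_rot: [-3.141, -0.005, 1.671]
contact_force: [-1.1, 0.5, -0.5]
opening: 0.0322
```

Emit:
apply_moves(
  motion=[
    {"offset": [0,0,0],"rotation": [0,0,0]},
    {"offset": [0,0,0],"rotation": [0,0,0]},
    {"offset": [0,0,0],"rotation": [0,0,0]},
    {"offset": [0,0,0],"rotation": [0,0,0]},
    {"offset": [0,0,0],"rotation": [0,0,0]},
  ],
  grip=0.35,
)

```text
time: 31.85
tool_pos: [0.4851, 0.1654, 0.162]
tool_rot: [3.14, -0.004, 1.671]
contact_force: [-0.1, 0.9, 0.5]
opening: 0.0585
```

Emit:
apply_moves(
  motion=[
    {"offset": [0,0,-10],"rotation": [0,0,0]},
    {"offset": [0,0,-25],"rotation": [0,0,0]},
    {"offset": [-10,0,-35],"rotation": [0,0,0]},
    {"offset": [-20,0,-35],"rotation": [0,0,0]},
    {"offset": [-35,0,-10],"rotation": [0,0,0]},
    {"offset": [-35,0,0],"rotation": [0,0,0]},
    {"offset": [-35,0,0],"rotation": [0,0,0]},
    {"offset": [-35,0,0],"rotation": [0,0,0]},
    {"offset": [-35,0,0],"rotation": [0,0,0]},
  ],
)

```text
time: 32.6
tool_pos: [0.5058, -0.0411, 0.2899]
tool_rot: [3.134, -0.001, 1.683]
contact_force: [1.5, 1.1, -0.0]
opening: 0.0596
```

```bash
python3 - <<'E'
from h import *
s=snap("side","s4");t=snap("top","t4");save(s,"z1.png",(205,130,265,190),6.6);save(t,"z2.png",(165,160,225,220),6.6)
a=cv2.imread("pics/z1.png");b=cv2.imread("pics/z2.png");cv2.imwrite("pics/z3.png",np.hstack([a,b]))
h=handle(t,s,(170,140,270,215)); print((h-EYE)*1000)
p,R,o=pose();print(p,o["contact_force"])
print([((proj(s,EYE+[0,0,z])-[205,130]+.42)*6.6).round().tolist() for z in(0,.03)])
for n,p in(("t",t),("s",s)):
  for q in("pin_shoulder","pin_handle","staple_eye"): print(n,q,[(np.round(d["location"],3).tolist(),round(d["score"],2)) for d in tip_of(q,p)][:4])
E
```

```text
red ((np.float64(200.0952380952381), np.float64(194.88095238095238)), np.int64(42)) ((np.float64(237.86206896551724), np.float64(170.05172413793105)), np.int64(58)) pos [0.4837 0.1637 0.1058] in tool [209.2  -2.  183.6] reproj err [-0.   0.7] [ 0.5 -0.1]
[-1.14736931 -2.09617085 16.82960852]
[ 0.50639824 -0.04403418  0.28959436] [-0.15299814  0.04894411  0.33397427]
[[225.0, 291.0], [224.0, 243.0]]
t pin_shoulder [([0.481, 0.194, 0.129], 0.74), ([0.328, -0.525, 0.005], 0.68), ([0.492, -0.517, 0.006], 0.63), ([0.485, 0.166, 0.085], 0.53)]
t pin_handle [([0.31, -0.529, 0.009], 0.58), ([0.498, -0.501, 0.006], 0.56), ([0.48, 0.171, 0.101], 0.42)]
t staple_eye [([0.483, 0.163, 0.088], 0.96)]
s pin_shoulder [([0.49, -0.515, 0.007], 0.68), ([0.331, -0.526, 0.006], 0.63), ([0.486, 0.169, 0.088], 0.53), ([0.747, 0.114, -0.002], 0.45)]
s pin_handle [([0.314, -0.527, 0.008], 0.75), ([0.489, 0.164, 0.106], 0.69), ([0.499, -0.503, 0.006], 0.67)]
s staple_eye [([0.486, 0.16, 0.089], 0.63)]
```

View pics/z3.png

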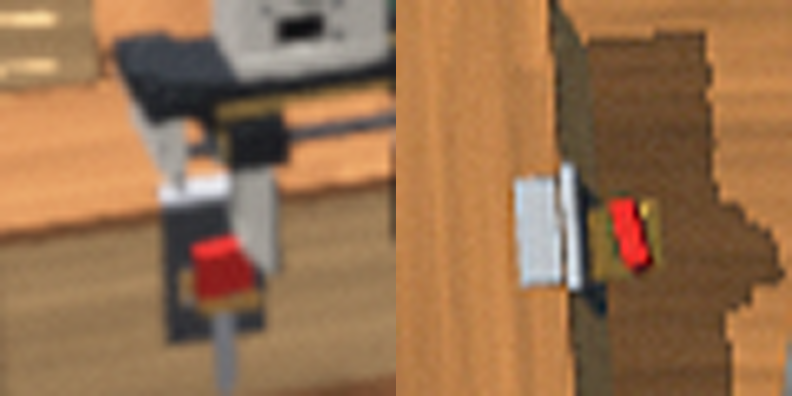

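Emit:
apply_moves(
  motion=[
    {"offset": [0,-35,-10],"rotation": [0,0,0]},
    {"offset": [0,-35,-10],"rotation": [0,0,0]},
    {"offset": [0,0,0],"rotation": [0,0,0]},
    {"offset": [0,0,0],"rotation": [0,0,0]},
  ],
)

```text
time: 33.33
tool_pos: [0.4338, -0.0421, 0.3065]
tool_rot: [3.14, -0.004, 1.692]
contact_force: [0.5, 0.6, -0.3]
opening: 0.0596
```

```bash
python3 - <<'E'
from h import *
s=snap("side","s4");t=snap("top","t4");save(s,"zz1.png",(205,130,265,190),6.6);save(t,"zz2.png",None,.78)
a=cv2.imread("pics/zz1.png");b=cv2.imread("pics/zz2.png");b=cv2.copyMakeBorder(b,0,max(0,a.shape[0]-b.shape[0]),0,0,cv2.BORDER_CONSTANT);cv2.imwrite("pics/zz3.png",np.hstack([a,b[:a.shape[0]]]))
h=handle(t,s,(170,140,270,215)); print((h-EYE)*1000)
E
```

```text
red ((np.float64(200.07142857142858), np.float64(195.0952380952381)), np.int64(42)) ((np.float64(238.3939393939394), np.float64(169.66666666666666)), np.int64(66)) pos [0.4844 0.1636 0.1071] in tool [197.4  74.2 200.1] reproj err [-0.   0.2] [ 0.1 -0. ]
[-0.4496793  -2.2479504  18.09807835]
```

View pics/zz3.png

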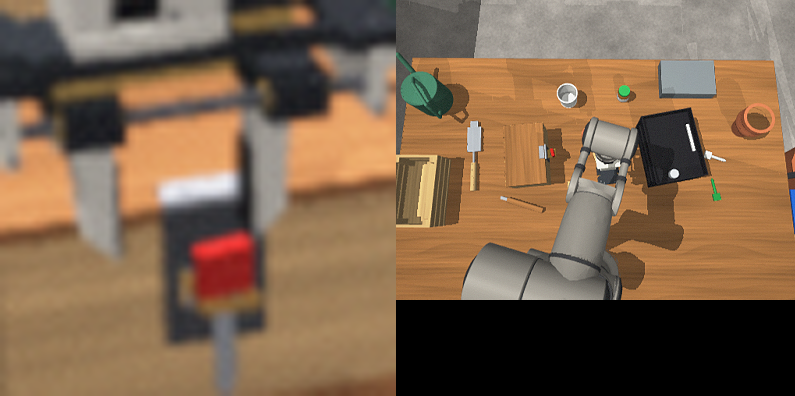

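```bash
python3 -c "
from cell import *
print(hand_in())"
```

```text
the job is handed in; nothing more can be done
None
```

I finished every step and handed the job in at about 33.5 s of the 72 s allowed. `hand_in` reports no verdict, so what follows rests on my own last checks.

**What was done**
- **Lid and hasp:** I pressed the lid shut, pushed the hasp over from behind and pressed it flat over the staple.
- **Pin to the stand:** I took the red pin from the tray by its shank, laid it handle-up in the larger stand and let go.
- **Pin to the staple:** I took it again by its handle, lowered it upright through the eye of the staple, let go and moved the arm clear.

**Last checks**
- **Pin in the eye:** The last pictures show the handle sitting on the brass eye and the shank hanging below it. The handle's centre measured about 2 mm to the side of the eye and 17–18 mm above it. It should be 15 mm above, so the difference is within measuring error.
- **Pin in the stand:** After release, the handle's centre was within about 2 mm of where it should rest.
- **Hasp, lid and other things:** The hasp still looks flat and the lid shut. No other thing seemed to have moved; I judged this by eye and did not measure it.

**What went wrong**
- **Stand the wrong way round:** I first took the stand's uphill end for the opposite one, and the pin touched a cradle with about 14 N. I saw this in the pictures and approached from the other side.
- **Pin tilted in the grip:** That touch turned the pin about 15–20° between the fingers. I tilted the tool to make up for it, and the cradles straightened it as it was laid down.
- **Pressing force on the lid:** The fingertips pressed the lid with about 48 N, more than it needed. The 40 N limit is stated for the arm and the gripper's body; I took it not to cover the fingertips.
- **Eye position:** The networks' readings for the eye varied by up to about 8 mm, so I set its position mainly from my own measurements in the pictures.

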